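Photograph the table lanterns and pack them

ROBOT

A 6-joint arm with a two-finger parallel gripper is mounted at the origin on the work surface. World frame = base frame: x ahead of the robot, y to its left, z up, the work surface at z = 0. Lengths are in m, angles in degrees, forces in N, time in s.
With the tool pointing down it reaches from about 0.375 to 0.9 m from the base axis. Payload 3.1 kg.
Tool frame: the origin (TCP) lies midway between the tips of the shut fingers; the grasp point (between the pads) lies bot.hold_point_z behind it (bot.hold_point_z is the distance from the TCP to the grasp point, in m); z points along the fingers, y is the direction in which the jaws open and shut (so a half turn about z gives the same grasp; the last joint's range is limited). The gripper opens to 87 mm and grips with 3 to 60 N. Pads are 19 mm wide; open, the fingers measure 117 mm over their backs; the gripper's body (75 mm by 190 mm) begins 51 mm behind the grasp point.
Start: joints at [-10.227, 30.224, 82.088, -0, 67.689, -10.227], TCP at [0.625, 0, 0.223] pointing down, gripper open.
Joint ranges: [-176.69, 176.69], [-43.24, 126.21], [12.49, 139.97], [-82, 262], [0, 151.66], [-163.58, 163.58]. Speed limits (degrees/s): [159.86, 159.86, 180, 180, 180, 180].

INTERFACE

Orientations are given as a 3x3 rotation matrix whose columns are the frame's x, y, z axes.
In Python, from rig import bot, vision, order gives the robot as it stands. The module is installed in compiled form; this text tells all that it offers.
- The arm moves only by the tool move_arm, never from a script. Its argument "moves" is a list of rows, each an object of numbers: "hand": the finger opening in mm, from 0 to 87; "x", "y", "z": the shift along the tool's x, y, z in units of 25 mm (1.0 is 25 mm); "wx", "wy", "wz": the turn, a rotation vector about the tool's x, y, z in degrees. In form: [{"hand": .., "x": .., "y": .., "z": .., "wx": .., "wy": .., "wz": ..}, ...]. A call has 1 to 20 rows; each row shifts and turns the commanded pose from where the row before left it, along the tool's axes as they then stand; what a row does not reach is not made up. A row lasts 1/10 s, in which the tool goes at most 50 mm and 8.59 degrees, less where a joint would pass 70% of its speed; a pose out of reach is approached as far as the arm can. A call is refused whole if a number of a shift passes 1 or a number of a turn 8.59, either way. A call with a gripper value outside its range is refused whole. The fingers move at their own pace and stop on an object; the grip force is fixed at half the most. Time passes only in rows, so rows that do not move let the fingers close. It gives the time, the measured TCP pose, the force and the opening at its end, in the units of the state.
- bot.read_state(): the state, without advancing time (a new reading comes with each control period).
- vision.capture(name): name is "scene" or "side" or "wrist"; returns a dict with "image" (400x640x3 uint8, red, green, blue), "z_map" (400x640 float32, m along the optical axis (not along the pixel's ray), 0 where there is no reading), "fx", "fy", "cx", "cy" (pixels), "pose" (4x4, takes a point from camera to world coordinates); the wrist camera has in their place "hand_eye" (4x4, takes a point from camera to tool coordinates, whose origin is the TCP and whose axes are the flange's). Camera axes: x right, y down, z forward; pixel columns grow to the right and rows downward; lengths in m; the calibration is good to about 2 mm. A picture is of the moment at which its call begins: read the wrist's pose just before it.
- order.hand_in(): hands the job in, once; it reports no verdict.
The state is a dict: "time_s": time; "joint_positions": joint angles; "qvel": joint speeds; "tau": joint torques, N m; "position": TCP position; "tcp_rot": TCP orientation; "force": force on the tool from outside, world axes, zero at the start; "moment": the same for the moment, N m; "opening": opening from 0.0 (shut) to 1.0 (fully open).
Only numpy, scipy, OpenCV 4.12 (cv2) and the standard library are available. Lean on these libraries where they do the work, as an engineer would, in place of code of your own. Each camera call takes 0.05 s, during which the arm holds its last target.

TASK

Wake the camera by twisting its spring knob clockwise to the stop for a moment and letting it go, then photograph the lanterns that are there, one after another from the smallest to the tallest: hold each upright about 11 cm from the lens, at lens height, and show it squarely first the one-pane side, then the two-pane side, then the three-pane side, keeping each still for about a second. Stand each lantern in the tray before taking up the next, the small one in the one-stud pocket, the medium one in the two-stud pocket and the tall one in the three-stud pocket (the pocket of a missing lantern stays empty). Leave the book, the glasses case and the blue pot alone.

Things in the scene. Friction and masses are not known exactly. Their poses are not given: they have to be found in the camera images.
- lantern_small: small dark steel lantern, 122 mm tall, 0.35 kg, loose, may be absent. Upwards: heavy round foot 76 mm wide, 10 high; six-sided body 60 high, 56 across flats; round roof 76 wide, 16 high; square brass stem to grip, 22 x 22, 36 tall, sides along x and y. Every other side bears 1, 2, 3 stacked cream panes, counter-clockwise from above. Origin: underside centre; x out of the one-pane side
- small_face1 (a point): middle of the one-pane side of the small lantern, 40 mm above its underside and 28 mm from its axis; x points straight out of that side, z up along the lantern
- small_face2 (a point): middle of the two-pane side of the small lantern, 40 mm above its underside and 28 mm from its axis; x points straight out of that side, z up along the lantern
- small_face3 (a point): middle of the three-pane side of the small lantern, 40 mm above its underside and 28 mm from its axis; x points straight out of that side, z up along the lantern
- lantern_medium: medium dark steel lantern, 152 mm tall, 0.35 kg, loose, may be absent. Upwards: heavy round foot 76 mm wide, 10 high; six-sided body 90 high, 56 across flats; round roof 76 wide, 16 high; square brass stem to grip, 22 x 22, 36 tall, sides along x and y. Every other side bears 1, 2, 3 stacked cream panes, counter-clockwise from above. Origin: underside centre; x out of the one-pane side
- medium_face1 (a point): middle of the one-pane side of the medium lantern, 55 mm above its underside and 28 mm from its axis; x points straight out of that side, z up along the lantern
- medium_face2 (a point): middle of the two-pane side of the medium lantern, 55 mm above its underside and 28 mm from its axis; x points straight out of that side, z up along the lantern
- medium_face3 (a point): middle of the three-pane side of the medium lantern, 55 mm above its underside and 28 mm from its axis; x points straight out of that side, z up along the lantern
- lantern_tall: tall dark steel lantern, 182 mm tall, 0.35 kg, loose, may be absent. Upwards: heavy round foot 76 mm wide, 10 high; six-sided body 120 high, 56 across flats; round roof 76 wide, 16 high; square brass stem to grip, 22 x 22, 36 tall, sides along x and y. Every other side bears 1, 2, 3 stacked cream panes, counter-clockwise from above. Origin: underside centre; x out of the one-pane side
- tall_face1 (a point): middle of the one-pane side of the tall lantern, 70 mm above its underside and 28 mm from its axis; x points straight out of that side, z up along the lantern
- tall_face2 (a point): middle of the two-pane side of the tall lantern, 70 mm above its underside and 28 mm from its axis; x points straight out of that side, z up along the lantern
- tall_face3 (a point): middle of the three-pane side of the tall lantern, 70 mm above its underside and 28 mm from its axis; x points straight out of that side, z up along the lantern
- camera: camera stand, fixed to the table: a white console 240 x 100 mm and 45 mm high, with a black camera head (65 x 75 x 60 mm, 100 to 160 mm above the table, on a post) over one end and the wake knob on top of the other end, 140 mm from the head. Origin: centre of the console's underside; x points to its back (the lens looks along -x), y along its length from head to knob
- lens (a point): centre of the front of the camera's round lens, 130 mm above the table; x points out of the lens along its line of sight, z up. There is 9 mm of overhang of the lens past the console's front face
- wake (a joint): wake knob on the console, rad: 0 at rest, 1.2 at its stop; grows as it is turned clockwise seen from above. A spring (0.02 N m at rest, about 0.12 N m at the stop) turns it back to 0 when let go
- wake_grip (a point): on the axis of the wake knob, at the height to grip (77 mm above the table), turning with it: a black upright bar 52 mm long (along x), 16 mm thick (along y), its top 15 mm above and its foot, a disc 52 mm across, 19 mm below this point; the console's top is 32 mm below
- tray: wooden carrying tray, fixed to the table, 296 x 102 mm and 32 mm high, with three square pockets in a row along x; a further ledge 22 mm wide and as high along its +y rim bears one, two and three brass studs beside pockets one, two and three. Origin: centre of the underside
- pocket1 (a point): centre of the floor of the pocket with one stud, 5 mm above the table; pocket 92 x 92 mm inside, walls 5 mm thick and 27 mm high above this floor; pockets are 97 mm apart along the tray's x
- pocket2 (a point): centre of the floor of the pocket with two studs, 5 mm above the table; pocket 92 x 92 mm inside, walls 5 mm thick and 27 mm high above this floor; pockets are 97 mm apart along the tray's x
- pocket3 (a point): centre of the floor of the pocket with three studs, 5 mm above the table; pocket 92 x 92 mm inside, walls 5 mm thick and 27 mm high above this floor; pockets are 97 mm apart along the tray's x
- book: bystander: orange book 216 x 154 x 32 mm lying flat. Origin: centre of the underside
- glasses_case: bystander: black glasses case 155 x 60 x 30 mm lying on the book. Origin: centre of the underside
- blue_pot: bystander: squat blue ceramic pot, 94 mm across, 68 mm tall. Origin: centre of the underside
Not all that is in view belongs to the job. What is shaped like the lantern_tall but red is not meant.

How it is judged:
By the outcome, as a careful person would: the job done as asked, in the order asked, and still so for the second after the job is handed in, with the robot touching nothing.
Of lantern_small, lantern_medium, lantern_tall only 2 to 3 are there at a start; the rules pass over those that are not, and their reading is None.
At some moment in a run one of lantern_small, lantern_medium, lantern_tall may be knocked a few centimetres aside while the robot is not near it.
It also fails if it takes over 210 s, if anything falls off the work surface, if the arm or the gripper's body presses on something with over 40 N, if the wrist force passes 120 N, or if a joint passes its speed limit or range.

## Working session

There is one attempt and no reset: what is moved stays moved. The work goes in short steps, Python scripts to look and compute and a tool call to move; the robot and the scene stay as the last step left them, time stands still between calls to the robot, and variables do not carry over. Pictures are saved under pics/ and viewed, and the job is handed in when it is done.

Besides the shell and the picture viewer there is one more tool, called after "Request:" by a JSON object that holds its "op" and its "data". move_arm: Moves the arm, as the interface text tells. Its arguments: {"type":"object","properties":{"moves":{"type":"array"}},"required":["moves"]}

```bash
mkdir -p pics; ls
cat > h.py <<'E'
import numpy as np, cv2
from rig import bot, vision, order
def cap(n,save=None):
    st=bot.read_state(); c=vision.capture(n)
    if n=="wrist":
        T=np.eye(4);T[:3,:3]=np.array(st["tcp_rot"]);T[:3,3]=st["position"]
        c["pose"]=T@np.array(c["hand_eye"])
    if save: cv2.imwrite("pics/"+save+".png",cv2.cvtColor(c["image"],cv2.COLOR_RGB2BGR))
    return c
def ray(c,u,v):
    P=np.array(c["pose"]);d=P[:3,:3]@np.array([(u-c["cx"])/c["fx"],(v-c["cy"])/c["fy"],1.]);return P[:3,3],d
def onz(c,u,v,z):
    o,d=ray(c,u,v);return o+d*(z-o[2])/d[2]
def px(c,u,v):
    o,d=ray(c,u,v);return o+d*c["z_map"][int(round(v)),int(round(u))]
def cloud(c):
    z=c["z_map"];v,u=np.mgrid[:z.shape[0],:z.shape[1]]
    p=np.stack([(u-c["cx"])/c["fx"]*z,(v-c["cy"])/c["fy"]*z,z],-1)
    P=np.array(c["pose"]);w=p@P[:3,:3].T+P[:3,3];w[z==0]=np.nan;return w
def proj(c,p):
    P=np.linalg.inv(np.array(c["pose"]));q=P[:3,:3]@np.array(p)+P[:3,3];return q[0]/q[2]*c["fx"]+c["cx"],q[1]/q[2]*c["fy"]+c["cy"]
E
python3 - <<'E'
from h import *
print(bot.read_state(),bot.hold_point_z)
for n in("scene","side","wrist"):
    c=cap(n,n+"0");print(n,c["fx"],c["cx"],np.round(c["pose"],3).tolist())
E
```

```text
pics
{'time_s': 0.0, 'joint_positions': array([-1.02254538e+01,  3.02792376e+01,  8.21586866e+01, -1.41185226e-03,
        6.76895791e+01, -1.02281360e+01]), 'qvel': array([-0.03920016, -0.0172763 , -0.08754609, -0.03655035,  0.09579226,
        0.13646233]), 'tau': array([-5.45745443e-04, -4.40045428e+01, -1.76593530e+01,  6.32597599e-02,
        5.83207863e-02, -1.53719384e-04]), 'position': array([6.24241119e-01, 1.79382200e-04, 2.21555971e-01]), 'tcp_rot': array([[-5.57838580e-05,  9.99997592e-01, -2.19405248e-03],
       [ 9.99999929e-01,  5.66015249e-05,  3.72613944e-04],
       [ 3.72737234e-04, -2.19403154e-03, -9.99997524e-01]]), 'force': array([ 1.06306689,  0.68207173, -0.2899814 ]), 'moment': array([-0.06801941,  0.02563586,  0.00427992]), 'opening': 0.9968309357049809} 0.0187
scene 481.7033888888935 318.9338470633887 [[0.43, 0.773, -0.467, 1.141], [0.903, -0.365, 0.228, -0.24], [0.006, -0.52, -0.854, 1.097], [0.0, 0.0, 0.0, 1.0]]
side 474.2200498567944 323.62320347815745 [[-0.941, -0.221, 0.255, 0.268], [-0.337, 0.637, -0.693, 0.923], [-0.009, -0.739, -0.674, 0.971], [0.0, 0.0, 0.0, 1.0]]
wrist 279.35561606305635 325.5058694206421 [[1.0, 0.001, -0.002, 0.625], [-0.0, -0.952, -0.306, 0.085], [-0.002, 0.306, -0.952, 0.385], [0.0, 0.0, 0.0, 1.0]]
```

View pics/scene0.png

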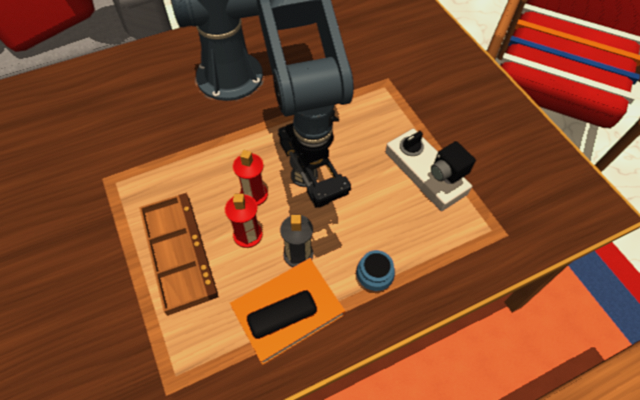

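View pics/side0.png

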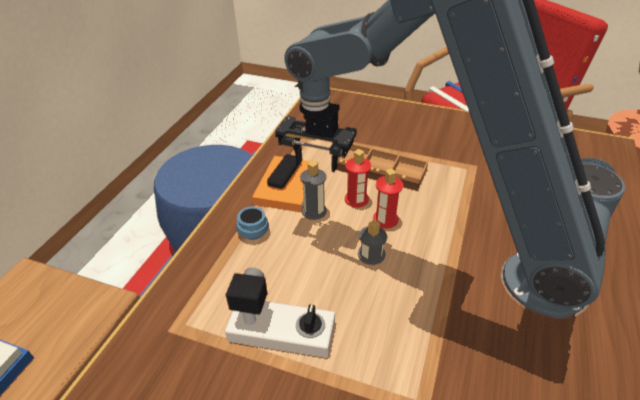

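View pics/wrist0.png

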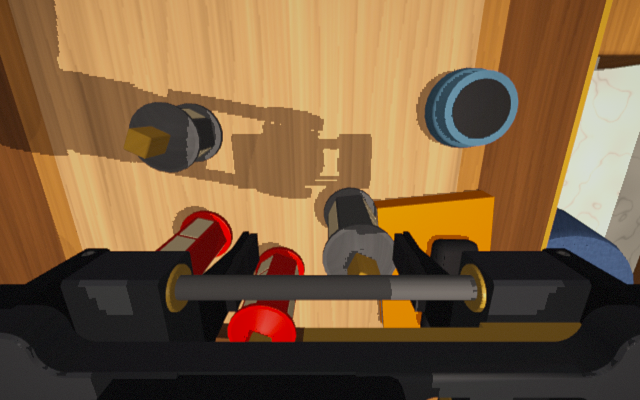

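Scene: two dark lanterns (a short one under the arm, a taller one beside the book), two red decoys, the tray on the left with the stud rim on the right, the camera stand at the back right. Next I'll measure them from the depth images.

Run:
```python
from h import *
R=600;x0,y0=0.25,-0.5  # 1px=1.2mm... 
s=0.0015
H=np.zeros((700,560));C=np.zeros((700,560,3),np.uint8)
for n in("scene","side"):
    c=cap(n);w=cloud(c);hsv=cv2.cvtColor(c["image"],cv2.COLOR_RGB2HSV)
    m=(w[...,2]>-0.01)&(w[...,2]<0.25)
    # top brass caps: z>0.1
    Hh,S,V=[hsv[...,i].astype(int) for i in range(3)]
    br=(Hh>14)&(Hh<32)&(S>110)&(w[...,2]>0.06)&(w[...,2]<0.2)&(w[...,0]>0.3)&(w[...,0]<0.95)
    k,l,st,ce=cv2.connectedComponentsWithStats(br.astype(np.uint8))
    for i in range(1,k):
        if st[i,4]>15:
            q=w[l==i];print(n,"brass",ce[i].round(1),st[i,4],np.median(q,0).round(3),"zmax",np.percentile(q[:,2],95).round(3))
    ix=((w[...,0]-x0)/s);iy=((w[...,1]-y0)/s)
    for v,u in zip(*np.where(m&(ix>=0)&(ix<560)&(iy>=0)&(iy<700))):
        a,b=int(ix[v,u]),int(iy[v,u])
        if w[v,u,2]>=H[b,a]-1e-9:
            H[b,a]=w[v,u,2];C[b,a]=c["image"][v,u]
C=cv2.dilate(C,np.ones((2,2)))
cv2.imwrite("pics/top.png",cv2.cvtColor(C.transpose(1,0,2)[::-1,::-1].copy(),cv2.COLOR_RGB2BGR))
```

```text
scene brass [245.7 156.8] 133 [ 0.451 -0.097  0.181] zmax 0.186
scene brass [238.6 200.3] 131 [ 0.558 -0.154  0.182] zmax 0.186
scene brass [295.5 222.1] 173 [ 0.663 -0.061  0.181] zmax 0.185
side brass [358.4 156. ] 109 [ 0.551 -0.143  0.173] zmax 0.182
side brass [312.5 167.9] 127 [ 0.655 -0.049  0.17 ] zmax 0.182
side brass [390.  175.5] 125 [ 0.445 -0.084  0.173] zmax 0.182
side brass [373.2 227.7] 142 [0.448 0.064 0.112] zmax 0.122
```

View pics/top.png

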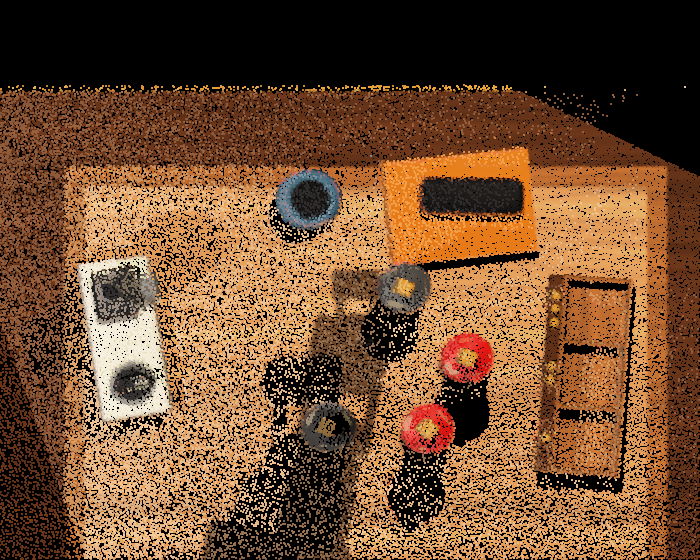

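Depth places the small lantern (top 0.122) near (0.448, 0.064) and the tall one (top 0.182) near (0.66, -0.055). No medium so far. Now the exact poses.

```bash
cat > m.py <<'E'
from h import *
def rect(q):
    r=cv2.minAreaRect((q*1000).astype(np.float32));return np.round(r[0],1),np.round(r[1],1),round(r[2],2)
for n in("scene","side"):
    c=cap(n);w=cloud(c);hsv=cv2.cvtColor(c["image"],cv2.COLOR_RGB2HSV)
    Hh,S,V=[hsv[...,i].astype(int) for i in range(3)];X,Y,Z=w[...,0],w[...,1],w[...,2]
    def blob(m,name,minA=10,z=None):
        k,l,st,ce=cv2.connectedComponentsWithStats(m.astype(np.uint8))
        for i in range(1,k):
            if st[i,4]>=minA:
                vs,us=np.where(l==i);q=w[l==i]
                pts=np.array([onz(c,u,v,z)[:2] for u,v in zip(us,vs)]) if z else q[:,:2]
                print(n,name,st[i,4],"med",np.median(q,0).round(4),"rect",*rect(pts),"mean",pts.mean(0).round(4))
    blob((S<70)&(V>130)&(abs(Z-.045)<.004)&(Y>.25)&(X<.8)&(X>.4),"console",50,.045)
    blob((V<70)&(abs(Z-.092)<.005)&(Y>.25)&(X<.6)&(X>.4),"knobtop",5,.092)
    blob((V<90)&(abs(Z-.160)<.004)&(Y>.25)&(X<.75)&(X>.55),"headtop",20,.160)
    blob((abs(Z-.032)<.004)&(Y<-.25)&(X>.3)&(X<.75),"trayrim",50,.032)
    blob((Hh>14)&(Hh<32)&(S>110)&(Z>.031)&(Z<.05)&(Y<-.22)&(Y>-.33)&(X<.68)&(X>.3),"stud",3)
    blob((Hh>14)&(Hh<32)&(S>90)&(abs(Z-.182)<.004)&(X>.3)&(X<.8),"stemT",5,.182)
    blob((Hh>14)&(Hh<32)&(S>90)&(abs(Z-.122)<.004)&(X>.3)&(X<.8)&(Y>0),"stemS",5,.122)
    i=cv2.resize(c["image"],None,fx=3,fy=3,interpolation=cv2.INTER_CUBIC)
    for nm,p in(("small",(.448,.06,.06)),("tall",(.658,-.055,.09))):
        u,v=proj(c,p);u,v=int(3*u),int(3*v)
        cv2.imwrite(f"pics/{n}_{nm}.png",cv2.cvtColor(i[max(0,v-150):v+150,max(0,u-150):u+150],cv2.COLOR_RGB2BGR))
E
python3 m.py; python3 -c "
import cv2,numpy as np
cv2.imwrite('pics/lan.png',np.vstack([np.hstack([cv2.imread(f'pics/{a}_{b}.png') for b in('small','tall')]) for a in('scene','side')]))"
```

```text
scene console 821 med [0.5528 0.3364 0.046 ] rect [542.2 351.8] [156.4  96.5] 10.27 mean [0.5466 0.3423]
scene console 288 med [0.6861 0.3687 0.0459] rect [681.  374.9] [37.4 97.2] 7.25 mean [0.6854 0.3716]
scene knobtop 67 med [0.515  0.3498 0.0928] rect [514.4 346.1] [15.6 53.1] 7.47 mean [0.5145 0.3476]
scene headtop 605 med [0.6533 0.3679 0.1609] rect [651.7 367.4] [74.2 67.5] 10.49 mean [0.652  0.3686]
scene trayrim 1646 med [ 0.543  -0.291   0.0332] rect [ 525.8 -328.1] [124.8 299.7] 86.14 mean [ 0.5336 -0.3114]
scene stud 20 med [ 0.4328 -0.2702  0.0373] rect [ 431.4 -270.6] [ 9.9 12.3] 73.86 mean [ 0.4326 -0.2704]
scene stud 22 med [ 0.5204 -0.277   0.0373] rect [ 518.7 -277.2] [11.9 11.8] 4.41 mean [ 0.5199 -0.277 ]
scene stud 24 med [ 0.5393 -0.278   0.0373] rect [ 539.7 -277.5] [10.4 13.5] 32.04 mean [ 0.5397 -0.2781]
scene stud 24 med [ 0.6062 -0.2824  0.0367] rect [ 605.5 -282.2] [10.7 11.4] 19.39 mean [ 0.606  -0.2824]
scene stud 28 med [ 0.6267 -0.2841  0.0373] rect [ 625.8 -283.9] [11.7 12.1] 73.4 mean [ 0.6263 -0.284 ]
scene stud 26 med [ 0.6468 -0.2856  0.0369] rect
[... 1024 characters left out ...]
 -0.2709  0.0359] rect [ 538.5 -269.9] [ 6.4 11.4] 13.97 mean [ 0.5387 -0.2707]
side stud 8 med [ 0.5209 -0.2717  0.0345] rect [ 522.8 -273. ] [ 8.8 12. ] 41.56 mean [ 0.5213 -0.2728]
side stud 11 med [ 0.434  -0.2645  0.0346] rect [ 434.6 -267.2] [ 9.5 21.3] 10.63 mean [ 0.4342 -0.2656]
side stemT 38 med [ 0.5545 -0.1469  0.1804] rect [ 553.3 -143.9] [23.9 21.7] 58.6 mean [ 0.5535 -0.1444]
side stemT 42 med [ 0.6589 -0.0531  0.1803] rect [657.2 -51.1] [22.6 23.9] 69.83 mean [ 0.6578 -0.0512]
side stemT 39 med [ 0.4465 -0.0885  0.1803] rect [445.7 -86.4] [21.5 22.2] 46.95 mean [ 0.4452 -0.0868]
side stemS 47 med [0.4501 0.0588 0.1202] rect [448.8  60.5] [20.1 20.4] 72.05 mean [0.4494 0.0603]
```

View pics/lan.png

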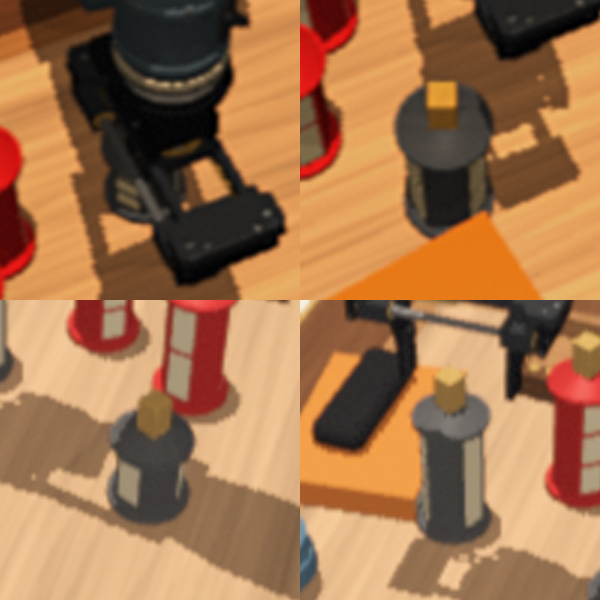

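Scene and side disagree by about 8–10 mm in y. I'll check both against the wrist camera.

Run:
```python
from h import *
for n in("scene","side","wrist"):
    c=cap(n);w=cloud(c);hsv=cv2.cvtColor(c["image"],cv2.COLOR_RGB2HSV)
    Hh,S,V=[hsv[...,i].astype(int) for i in range(3)];X,Y,Z=w[...,0],w[...,1],w[...,2]
    m=(Hh>95)&(Hh<112)&(S>80)&(Z>.055)&(Z<.08)&(X>.6)&(X<.95)&(Y>-.1)&(Y<.3)
    q=w[m];r=cv2.minAreaRect((q[:,:2]*1000).astype(np.float32));print(n,"pot",m.sum(),r[0],r[1],np.median(q[:,2]))
    m=(Hh>10)&(Hh<35)&(S>90)&(abs(Z-.122)<.006)&(X>.35)&(X<.55)&(Y>0)&(Y<.15)
    q=w[m]
    if len(q)>5: r=cv2.minAreaRect((q[:,:2]*1000).astype(np.float32));print(n,"stemS",m.sum(),r,np.median(q[:,2]))
    m=(abs(Z)<.02)&(X>.5)&(X<.6)&(Y>.05)&(Y<.2);print(n,"table z",np.median(Z[m]),m.sum())
# arm parts: fingers in scene/side
st=bot.read_state()
for n in("scene","side"):
    c=cap(n);print(n,"tcp px",proj(c,st["position"]))
```

```text
scene pot 309 (770.36279296875, 15.958465576171875) (210.9153594970703, 73.84629821777344) 0.06931723195936579
scene table z 0.002112980401467235 1127
side pot 29 (780.1884155273438, 110.33497619628906) (67.18448638916016, 25.961124420166016) 0.05588537729722831
side stemS 62 ((447.8202819824219, 59.06108093261719), (22.866586685180664, 23.42992401123047), 57.383544921875) 0.12070947294336176
side table z -0.0005526107171187622 1555
wrist pot 1517 (790.7966918945312, 84.55826568603516) (77.10283660888672, 76.74742126464844) 0.06880993617458842
wrist stemS 655 ((449.4920654296875, 54.29704284667969), (21.932153701782227, 22.359766006469727), 63.1350212097168) 0.12259783371756355
wrist table z 0.0013655406561169925 10213
scene tcp px (np.float64(313.8440301742106), np.float64(187.88083727883398))
side tcp px (np.float64(316.5548926825691), np.float64(165.05539429725397))
```

Request:
{"op": "move_arm", "data": {"moves": [{"z": -0.4, "x": 0.6, "y": -0.15, "hand": 87}, {"z": -0.4, "x": 0.9, "y": -0.15, "hand": 87}, {"z": -0.4, "x": 1, "y": -0.15, "hand": 87}, {"z": -0.4, "x": 1, "y": -0.15, "hand": 87}, {"z": -0.4, "x": 1, "y": -0.15, "hand": 87}, {"z": -0.4, "x": 1, "y": -0.15, "hand": 87}, {"x": 1, "y": -0.15, "hand": 87}, {"x": 1, "y": -0.15, "hand": 87}, {"x": 1, "y": -0.15, "hand": 87}, {"x": 1, "y": -0.15, "hand": 87}, {"x": 1, "y": -0.15, "hand": 87}, {"x": 0.9, "y": -0.15, "hand": 87}, {"x": 0.6, "hand": 87}, {"hand": 87}, {"hand": 87}]}}

```text
schema error: expected keys hand, x, y, z, wx, wy, wz
```

```bash
cat > m2.py <<'E'
from h import *
st=bot.read_state();print(np.round(st["joint_positions"],1),np.round(st["position"],4))
def rect(q):
    r=cv2.minAreaRect((q*1000).astype(np.float32));return np.round(r[0],1),np.round(r[1],1),round(r[2],2)
for n in("scene","side","wrist"):
    c=cap(n,n+"1");w=cloud(c);hsv=cv2.cvtColor(c["image"],cv2.COLOR_RGB2HSV)
    Hh,S,V=[hsv[...,i].astype(int) for i in range(3)];X,Y,Z=w[...,0],w[...,1],w[...,2]
    def blob(m,name,minA=10,z=None):
        k,l,s,ce=cv2.connectedComponentsWithStats(m.astype(np.uint8))
        for i in range(1,k):
            if s[i,4]>=minA:
                vs,us=np.where(l==i);q=w[l==i]
                pts=np.array([onz(c,u,v,z)[:2] for u,v in zip(us,vs)]) if z else q[:,:2]
                print(n,name,s[i,4],"medz",np.median(q[:,2]).round(4),"rect",*rect(pts),"cloud",*rect(q[:,:2]))
    blob((S<70)&(V>130)&(abs(Z-.045)<.006)&(Y>.25)&(X<.8)&(X>.4),"console",150,.045)
    blob((V<90)&(abs(Z-.092)<.007)&(Y>.25)&(X<.6)&(X>.4),"knobtop",25,.092)
    blob((V<110)&(abs(Z-.160)<.007)&(Y>.25)&(X<.75)&(X>.55),"headtop",100,.160)
    blob((Hh>14)&(Hh<32)&(S>90)&(abs(Z-.182)<.006)&(X>.3)&(X<.8),"stemT",20,.182)
    blob((Hh>14)&(Hh<32)&(S>90)&(abs(Z-.122)<.006)&(X>.3)&(X<.8)&(Y>0),"stemS",20,.122)
E
python3 m2.py
```

```text
[-10.2  30.2  82.1  -0.   67.7 -10.2] [0.625  0.     0.2226]
scene console 911 medz 0.0463 rect [542.9 352.4] [156.8  96.2] 8.97 cloud [542.6 352.6] [157.7  98.7] 10.05
scene console 319 medz 0.046 rect [680.8 375. ] [37.7 96.8] 7.99 cloud [680.2 376.5] [ 38.4 100.4] 8.82
scene knobtop 80 medz 0.0924 rect [514.4 345. ] [19.  55.3] 8.7 cloud [514.7 346.1] [16.6 52.4] 4.21
scene headtop 706 medz 0.1609 rect [654.2 354.7] [75.3 93.1] 9.07 cloud [653.4 358.1] [73.8 91.2] 10.04
scene stemT 84 medz 0.1836 rect [445.8 -95.5] [23.7 24.8] 47.72 cloud [444.8 -95.7] [22.5 23.5] 52.68
scene stemT 85 medz 0.1828 rect [ 553.8 -155.1] [20.1 25.3] 69.25 cloud [ 552.2 -154.1] [20.3 22.4] 69.51
scene stemT 109 medz 0.183 rect [658.8 -61.4] [21.8 25.2] 65.68 cloud [658.4 -61.1] [21.9 22.7] 65.98
side console 2862 medz 0.0442 rect [581.6 367.2] [238.7 101.6] 9.0 cloud [582.8 365. ] [239.6 103. ] 9.53
side knobtop 112 medz 0.0904 rect [512.5 357. ] [16.  50.4] 7.09 cloud [513.2 356. ] [16.1 47.1] 9.13
side headtop 800 medz 0.159 rect [648.3 378.2] [74.  66.1] 9.48 cloud [650.7 375. ] [73.6 65.6] 9.25
side stemT 43 medz 0.1801 rect [ 552.9 -143.3] [26.3 23.3] 69.26 cloud [ 553.2 -148. ] [24.6 20.5] 70.63
side stemT 49 medz 0.1796 rect [657.1 -49.7] [25.6 24.9] 67.45 cloud [658.3 -54.2] [21.1 25.2] 61.64
side stemT 51 medz 0.1795 rect [446.2 -85.1] [23.8 25.8] 46.31 cloud [446.1 -88.8] [24.7 24.3] 46.35
side stemS 57 medz 0.1202 rect [448.2  61.5] [24.6 22.4] 71.44 cloud [450.   59.2] [22.7 23.8] 58.23
wrist stemT 87 medz 0.1794 rect [658.4 -44.2] [16.8  5.7] 0.0 cloud [659.2 -47. ] [17.1  6.5] 0.63
wrist stemS 655 medz 0.1226 rect [450.9  54.8] [24.  24.4] 63.67 cloud [449.5  54.5] [22.  22.4] 63.76
```

View pics/wrist1.png

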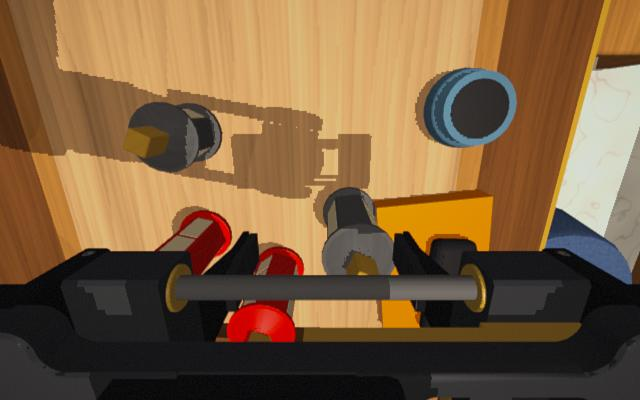

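View pics/scene1.png

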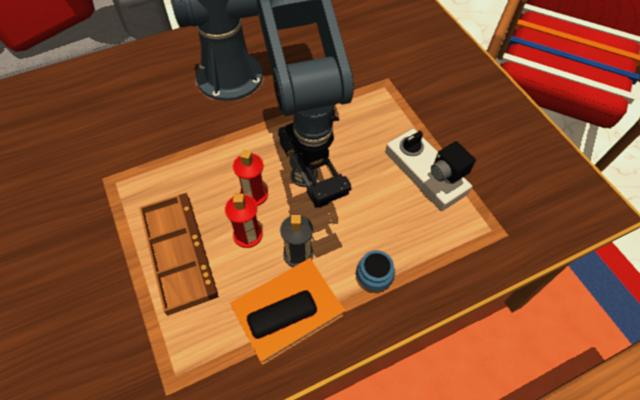

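The rows need every key, so I'll resend them in full.

Request:
{"op": "move_arm", "data": {"moves": [{"hand": 87, "x": 0.6, "y": -0.15, "z": -0.4, "wx": 0, "wy": 0, "wz": 0}, {"hand": 87, "x": 0.9, "y": -0.15, "z": -0.4, "wx": 0, "wy": 0, "wz": 0}, {"hand": 87, "x": 1, "y": -0.15, "z": -0.4, "wx": 0, "wy": 0, "wz": 0}, {"hand": 87, "x": 1, "y": -0.15, "z": -0.4, "wx": 0, "wy": 0, "wz": 0}, {"hand": 87, "x": 1, "y": -0.15, "z": -0.4, "wx": 0, "wy": 0, "wz": 0}, {"hand": 87, "x": 1, "y": -0.15, "z": -0.4, "wx": 0, "wy": 0, "wz": 0}, {"hand": 87, "x": 1, "y": -0.15, "z": 0, "wx": 0, "wy": 0, "wz": 0}, {"hand": 87, "x": 1, "y": -0.15, "z": 0, "wx": 0, "wy": 0, "wz": 0}, {"hand": 87, "x": 1, "y": -0.15, "z": 0, "wx": 0, "wy": 0, "wz": 0}, {"hand": 87, "x": 1, "y": -0.15, "z": 0, "wx": 0, "wy": 0, "wz": 0}, {"hand": 87, "x": 1, "y": -0.15, "z": 0, "wx": 0, "wy": 0, "wz": 0}, {"hand": 87, "x": 0.9, "y": -0.15, "z": 0, "wx": 0, "wy": 0, "wz": 0}, {"hand": 87, "x": 0.6, "y": 0, "z": 0, "wx": 0, "wy": 0, "wz": 0}, {"hand": 87, "x": 0, "y": 0, "z": 0, "wx": 0, "wy": 0, "wz": 0}, {"hand": 87, "x": 0, "y": 0, "z": 0, "wx": 0, "wy": 0, "wz": 0}]}}

```text
time_s: 2.25
position: [0.5799, 0.3, 0.2827]
tcp_rot: [[-0.001, 1.0, 0.0], [1.0, 0.001, -0.001], [-0.001, 0.0, -1.0]]
force: [0.1, 0.4, -0.3]
opening: 0.999
```

```bash
python3 m2.py
```

```text
[17.6 29.2 73.7 -0.  77.  17.6] [0.5799 0.3    0.2827]
scene console 260 medz 0.0462 rect [553.4 377.3] [ 42.7 106.5] 55.62 cloud [553.3 377. ] [ 43.1 113.4] 55.36
scene console 310 medz 0.046 rect [680.4 375.1] [37.6 96.3] 8.65 cloud [680.7 374.4] [36.  98.2] 8.28
scene knobtop 96 medz 0.0924 rect [513.4 346. ] [18.8 53.2] 8.02 cloud [512.6 346.8] [16.2 52.4] 9.44
scene headtop 705 medz 0.1605 rect [654.  354.7] [75.2 93.1] 8.94 cloud [652.7 357.1] [74.7 92.4] 7.3
scene stemT 82 medz 0.1827 rect [446.  -95.7] [23.6 25.5] 47.02 cloud [445.2 -95.4] [21.5 24.9] 49.51
scene stemT 87 medz 0.1832 rect [ 553.8 -155.1] [20.1 25.3] 69.25 cloud [ 552.7 -154.6] [20.7 21.5] 67.63
scene stemT 105 medz 0.1829 rect [658.7 -61.3] [21.8 25. ] 65.68 cloud [657.5 -60.8] [21.9 21.7] 65.63
scene stemS 66 medz 0.1227 rect [450.   51.4] [20.5 25.4] 64.77 cloud [447.8  51.4] [20.  24.4] 58.33
side console 2668 medz 0.044 rect [581.5 367.7] [238.6 102.4] 9.1 cloud [583.  365.5] [239.7 102.9] 9.39
side knobtop 132 medz 0.0906 rect [512.8 356.4] [16.3 51.9] 8.74 cloud [513.6 354.4] [16.5 50.8] 9.04
side headt
[... 211 characters left out ...]
z 0.1795 rect [652.8 -51.1] [16.7 27.7] 7.16 cloud [654.3 -54. ] [16.4 24.2] 5.02
side stemT 52 medz 0.1803 rect [446.6 -85.5] [23.9 24.6] 46.31 cloud [446.8 -89.9] [22.9 23.2] 43.43
side stemS 57 medz 0.1199 rect [447.7  61.3] [21.7 25.1] 51.59 cloud [449.8  58.2] [23.8 23.2] 61.81
wrist console 6497 medz 0.0458 rect [582.8 361.3] [236.   98.1] 9.19 cloud [582.5 361.1] [237.   98.8] 9.11
wrist knobtop 526 medz 0.0924 rect [514.8 350.1] [16.6 51.4] 9.08 cloud [514.1 349.9] [16.2 51.6] 9.04
wrist headtop 4967 medz 0.1606 rect [651.4 367.2] [73.5 74.3] 9.12 cloud [652.1 366.8] [73.4 75.5] 9.13
wrist stemS 82 medz 0.1207 rect [452.8  66.9] [10.9 23.5] 89.96 cloud [452.3  63.4] [ 6.8 22.2] 80.49
```

View pics/wrist1.png

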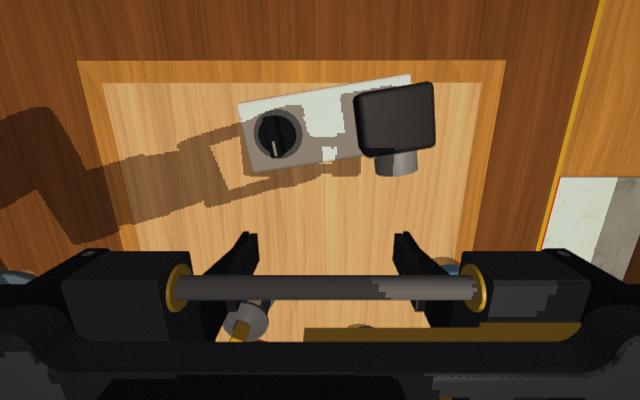

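View pics/scene1.png

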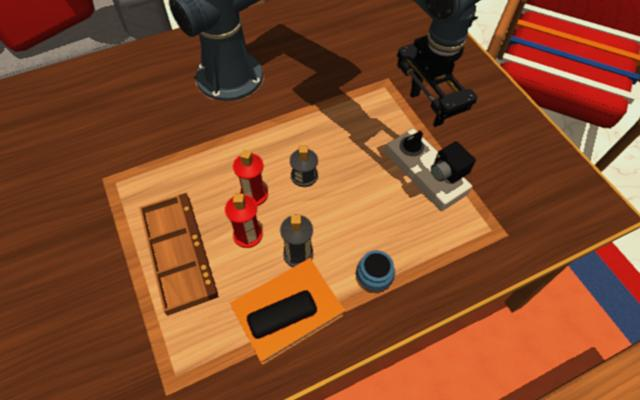

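Wrist agrees with the mean of the two fixed cameras. The console is at (0.5825, 0.361), long axis at 9.1°; the knob is at (0.514, 0.350). No medium lantern is present. I'll go above the knob with the jaws pre-turned clockwise so the gripper body clears the head.

Request:
{"op": "move_arm", "data": {"moves": [{"hand": 87, "x": 0.4, "y": -0.53, "z": 0, "wx": 0, "wy": 0, "wz": 0}, {"hand": 87, "x": 0.4, "y": -0.53, "z": 0, "wx": 0, "wy": 0, "wz": 0}, {"hand": 87, "x": 0.4, "y": -0.53, "z": 0, "wx": 0, "wy": 0, "wz": 0}, {"hand": 87, "x": 0.4, "y": -0.53, "z": 0, "wx": 0, "wy": 0, "wz": 0}, {"hand": 87, "x": 0.4, "y": -0.53, "z": 0, "wx": 0, "wy": 0, "wz": 0}, {"hand": 87, "x": 0, "y": 0, "z": 0.5, "wx": 0, "wy": 0, "wz": 7.67}, {"hand": 87, "x": 0, "y": 0, "z": 0.5, "wx": 0, "wy": 0, "wz": 7.67}, {"hand": 87, "x": 0, "y": 0, "z": 0.5, "wx": 0, "wy": 0, "wz": 7.67}, {"hand": 87, "x": 0, "y": 0, "z": 0.5, "wx": 0, "wy": 0, "wz": 7.67}, {"hand": 87, "x": 0, "y": 0, "z": 0.5, "wx": 0, "wy": 0, "wz": 7.67}, {"hand": 87, "x": 0, "y": 0, "z": 0.5, "wx": 0, "wy": 0, "wz": 7.67}, {"hand": 87, "x": 0, "y": 0, "z": 0.8, "wx": 0, "wy": 0, "wz": 0}, {"hand": 87, "x": 0, "y": 0, "z": 0.8, "wx": 0, "wy": 0, "wz": 0}, {"hand": 87, "x": 0, "y": 0, "z": 0.8, "wx": 0, "wy": 0, "wz": 0}, {"hand": 87, "x": 0, "y": 0, "z": 0.8, "wx": 0, "wy": 0, "wz": 0}, {"hand": 87, "x": 0, "y": 0, "z": 0.4, "wx": 0, "wy": 0, "wz": 0}, {"hand": 87, "x": 0, "y": 0, "z": 0, "wx": 0, "wy": 0, "wz": 0}, {"hand": 87, "x": 0, "y": 0, "z": 0, "wx": 0, "wy": 0, "wz": 0}]}}

```text
time_s: 4.2
position: [0.5139, 0.3506, 0.1181]
tcp_rot: [[0.719, 0.695, 0.001], [0.695, -0.719, 0.0], [0.001, 0.0, -1.0]]
force: [-0.3, 0.9, -0.3]
opening: 0.998
```

```bash
python3 m2.py | grep -E "knob|\[\[|^\[|stem"
```

```text
[24.  37.3 87.7  0.  54.9 70. ] [0.5139 0.3506 0.1181]
scene stemT 83 medz 0.1829 rect [446.3 -96. ] [23.7 26.2] 47.72 cloud [445.8 -95.9] [23.2 23. ] 60.69
scene stemT 84 medz 0.1836 rect [ 553.4 -154.9] [20.1 24.6] 69.25 cloud [ 552.6 -154.4] [20.4 22.3] 70.11
scene stemT 105 medz 0.1828 rect [658.8 -61.4] [21.8 25.1] 65.68 cloud [657.4 -60.7] [21.8 23.7] 64.99
scene stemS 67 medz 0.1228 rect [450.   51.4] [20.5 25.4] 64.77 cloud [448.9  51.9] [20.3 22.4] 64.99
side stemS 60 medz 0.1203 rect [447.2  61.4] [23.7 24.7] 66.95 cloud [447.5  58.8] [22.5 23. ] 65.58
wrist knobtop 1358 medz 0.0924 rect [515.3 351.2] [17.6 51.7] 9.82 cloud [514.  350.5] [16.5 51.2] 9.56
wrist stemT 21 medz 0.1836 rect [543.9 311.1] [0.5 4.8] 43.95 cloud [544.  312.1] [7.7 0.9] 40.4
```

View pics/side1.png

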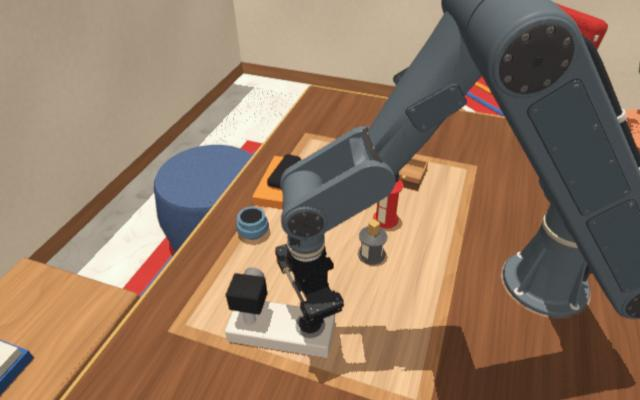

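View pics/wrist1.png

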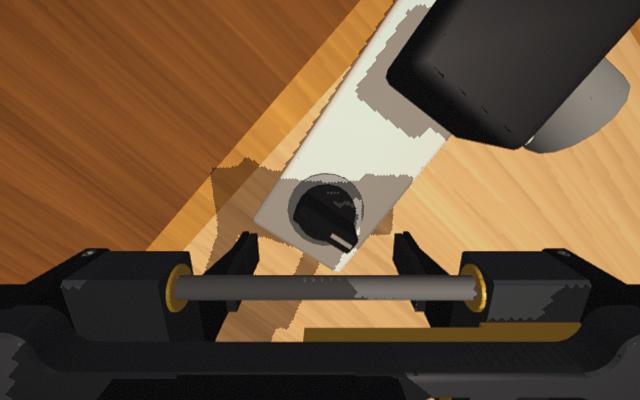

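Wrist view shows the bar between the fingers at about 55° from the pads, as intended. Next: descend and close.

Request:
{"op": "move_arm", "data": {"moves": [{"hand": 87, "x": 0, "y": 0, "z": 0.5, "wx": 0, "wy": 0, "wz": 0}, {"hand": 87, "x": 0, "y": 0, "z": 0.5, "wx": 0, "wy": 0, "wz": 0}, {"hand": 87, "x": 0, "y": 0, "z": 0.5, "wx": 0, "wy": 0, "wz": 0}, {"hand": 87, "x": 0, "y": 0, "z": 0.4, "wx": 0, "wy": 0, "wz": 0}, {"hand": 87, "x": 0, "y": 0, "z": 0.2, "wx": 0, "wy": 0, "wz": 0}, {"hand": 87, "x": 0, "y": 0, "z": 0, "wx": 0, "wy": 0, "wz": 0}, {"hand": 87, "x": 0, "y": 0, "z": 0, "wx": 0, "wy": 0, "wz": 0}]}}

```text
time_s: 5.05
position: [0.5139, 0.3501, 0.065]
tcp_rot: [[0.72, 0.694, 0.0], [0.694, -0.72, 0.0], [0.0, 0.0, -1.0]]
force: [0.3, 0.8, -0.1]
opening: 1.0
```

Request:
{"op": "move_arm", "data": {"moves": [{"hand": 0, "x": 0, "y": 0, "z": 0, "wx": 0, "wy": 0, "wz": 0}, {"hand": 0, "x": 0, "y": 0, "z": 0, "wx": 0, "wy": 0, "wz": 0}, {"hand": 0, "x": 0, "y": 0, "z": 0, "wx": 0, "wy": 0, "wz": 0}, {"hand": 0, "x": 0, "y": 0, "z": 0, "wx": 0, "wy": 0, "wz": 0}, {"hand": 0, "x": 0, "y": 0, "z": 0, "wx": 0, "wy": 0, "wz": 0}, {"hand": 0, "x": 0, "y": 0, "z": 0, "wx": 0, "wy": 0, "wz": 0}, {"hand": 0, "x": 0, "y": 0, "z": 0, "wx": 0, "wy": 0, "wz": 0}, {"hand": 0, "x": 0, "y": 0, "z": 0, "wx": 0, "wy": 0, "wz": 0}]}}

```text
time_s: 5.85
position: [0.5138, 0.35, 0.0652]
tcp_rot: [[0.72, 0.694, 0.0], [0.694, -0.72, 0.0], [0.0, 0.0, -1.0]]
force: [-0.3, -0.3, 1.5]
opening: 0.563
```

Request:
{"op": "move_arm", "data": {"moves": [{"hand": 0, "x": 0, "y": 0, "z": 0, "wx": 0, "wy": 0, "wz": 0}, {"hand": 0, "x": 0, "y": 0, "z": 0, "wx": 0, "wy": 0, "wz": 0}, {"hand": 0, "x": 0, "y": 0, "z": 0, "wx": 0, "wy": 0, "wz": 0}, {"hand": 0, "x": 0, "y": 0, "z": 0, "wx": 0, "wy": 0, "wz": 0}, {"hand": 0, "x": 0, "y": 0, "z": 0, "wx": 0, "wy": 0, "wz": 0}]}}

```text
time_s: 6.35
position: [0.5138, 0.35, 0.0652]
tcp_rot: [[0.72, 0.694, 0.0], [0.694, -0.72, 0.0], [0.0, 0.0, -1.0]]
force: [-0.1, -0.3, 1.0]
opening: 0.566
```

Run:
```python
from h import *
c=cap("wrist","wr3");s=bot.read_state();print(s["moment"],s["force"],s["opening"])
```

```text
[-0.04889105  0.06466139  0.0634144 ] [-0.09349467  0.13313056  1.81602812] 0.568763277009512
```

View pics/wr3.png

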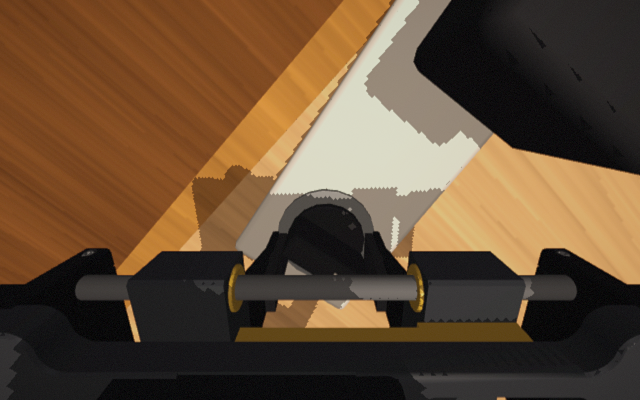

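Run:
```python
from h import *
c=cap("wrist");w=cloud(c)
for p in((325,193),(285,225),(365,225),(300,215),(325,210),(345,240),(320,255),(340,265),(300,255),(310,268),(330,302)): print(p,w[p[1],p[0]].round(4),c["image"][p[1],p[0]])
i=cv2.resize(c["image"][180:330,230:420],None,fx=4,fy=4);i=cv2.convertScaleAbs(i,alpha=2.5,beta=20)
cv2.imwrite("pics/wr4.png",cv2.cvtColor(i,cv2.COLOR_RGB2BGR))
```

```text
(325, 193) [0.5368 0.3726 0.0517] [157 150 139]
(285, 225) [0.5012 0.3763 0.0514] [81 77 71]
(365, 225) [0.5393 0.337  0.0516] [82 77 72]
(300, 215) [0.516  0.3752 0.0578] [17 16 16]
(325, 210) [0.5301 0.3661 0.0589] [22 19 22]
(345, 240) [0.5239 0.3415 0.0585] [24 23 19]
(320, 255) [0.5179 0.3581 0.0915] [23 21 20]
(340, 265) [0.5214 0.3461 0.0922] [22 22 25]
(300, 255) [0.511  0.3665 0.093 ] [21 21 21]
(310, 268) [0.5088 0.357  0.0928] [21 19 19]
(330, 302) [0.4744 0.3071 0.0458] [141 127 113]
```

View pics/wr4.png

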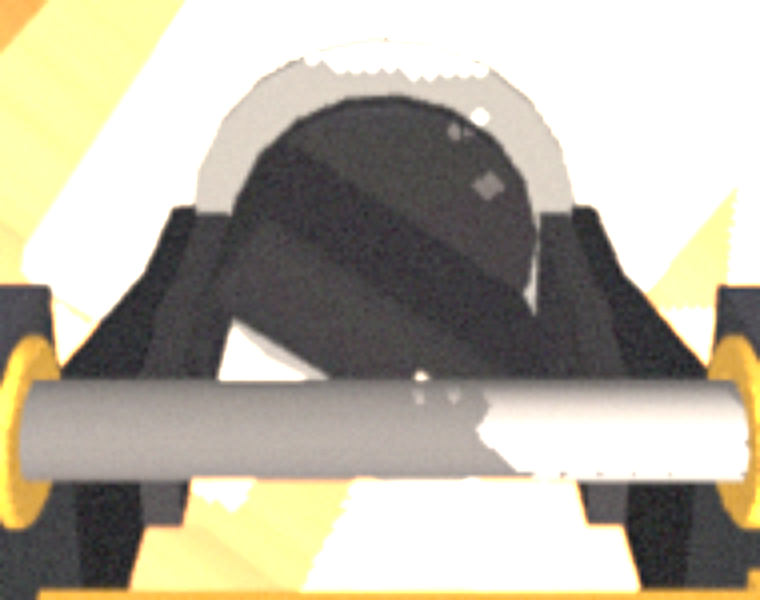

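The bar is wedged diagonally (opening 49 mm, bar already about 7° clockwise). That diagonal grip will hold against the weak spring, and turning clockwise swings the gripper away from the head. I'll turn on from here.

Request:
{"op": "move_arm", "data": {"moves": [{"hand": 0, "x": 0, "y": 0, "z": 0, "wx": 0, "wy": 0, "wz": 5}, {"hand": 0, "x": 0, "y": 0, "z": 0, "wx": 0, "wy": 0, "wz": 5}, {"hand": 0, "x": 0, "y": 0, "z": 0, "wx": 0, "wy": 0, "wz": 5}, {"hand": 0, "x": 0, "y": 0, "z": 0, "wx": 0, "wy": 0, "wz": 5}, {"hand": 0, "x": 0, "y": 0, "z": 0, "wx": 0, "wy": 0, "wz": 5}, {"hand": 0, "x": 0, "y": 0, "z": 0, "wx": 0, "wy": 0, "wz": 5}, {"hand": 0, "x": 0, "y": 0, "z": 0, "wx": 0, "wy": 0, "wz": 0}, {"hand": 0, "x": 0, "y": 0, "z": 0, "wx": 0, "wy": 0, "wz": 0}]}}

```text
time_s: 7.25
position: [0.5139, 0.3499, 0.0652]
tcp_rot: [[0.97, 0.244, 0.0], [0.244, -0.97, -0.0], [0.0, 0.0, -1.0]]
force: [0.3, -0.9, 1.1]
opening: 0.566
```

```bash
cat > kn.py <<'E'
from h import *
import sys
s=bot.read_state();print(s["moment"].round(3),s["force"].round(2),s["opening"]*87,s["joint_positions"].round(1))
c=cap("wrist");w=cloud(c);hs=cv2.cvtColor(c["image"],cv2.COLOR_RGB2HSV)
m=(abs(w[...,2]-.0925)<.004)&(hs[...,2]<100)&(np.hypot(w[...,0]-.514,w[...,1]-.35)<.03)
q=w[m][:,:2];r=cv2.minAreaRect((q*1000).astype(np.float32));print(m.sum(),r)
i=cv2.resize(c["image"][150:330,220:430],None,fx=3.5,fy=3.3);i=cv2.convertScaleAbs(i,alpha=2.5,beta=20)
cv2.imwrite("pics/%s.png"%sys.argv[1],cv2.cvtColor(i,cv2.COLOR_RGB2BGR))
E
python3 kn.py k5
```

```text
[-0.168 -0.001  0.048] [ 0.32 -0.87  1.14] 49.205886975084525 [24.  41.6 89.3 -0.  49.  99.9]
1895 ((521.6317749023438, 351.9848327636719), (24.784683227539062, 56.52256393432617), 13.454895973205566)
```

View pics/k5.png

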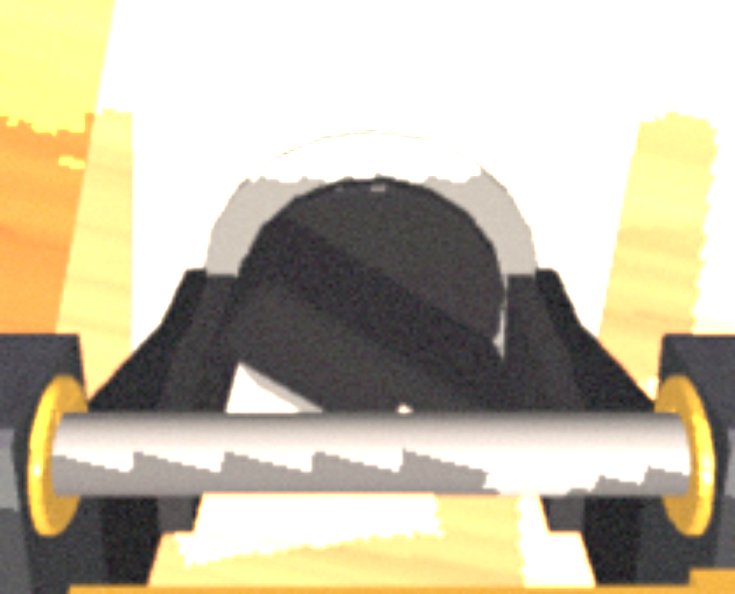

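The bar turns with the gripper. I'll continue to the stop.

Request:
{"op": "move_arm", "data": {"moves": [{"hand": 0, "x": 0, "y": 0, "z": 0, "wx": 0, "wy": 0, "wz": 5}, {"hand": 0, "x": 0, "y": 0, "z": 0, "wx": 0, "wy": 0, "wz": 5}, {"hand": 0, "x": 0, "y": 0, "z": 0, "wx": 0, "wy": 0, "wz": 5}, {"hand": 0, "x": 0, "y": 0, "z": 0, "wx": 0, "wy": 0, "wz": 5}, {"hand": 0, "x": 0, "y": 0, "z": 0, "wx": 0, "wy": 0, "wz": 5}, {"hand": 0, "x": 0, "y": 0, "z": 0, "wx": 0, "wy": 0, "wz": 3}, {"hand": 0, "x": 0, "y": 0, "z": 0, "wx": 0, "wy": 0, "wz": 0}]}}

```text
time_s: 8.0
position: [0.5139, 0.3498, 0.0651]
tcp_rot: [[0.971, -0.241, 0.0], [-0.241, -0.971, -0.0], [0.0, 0.0, -1.0]]
force: [-0.3, -1.5, 2.9]
opening: 0.568
```

```bash
python3 kn.py k6
```

```text
[-0.223 -0.005  0.097] [-0.3  -1.51  2.86] 49.418533919581016 [ 24.   41.6  89.3  -0.   49.  127.9]
1909 ((521.4398803710938, 348.1656494140625), (56.72601318359375, 25.22126579284668), 75.33709716796875)
```

Request:
{"op": "move_arm", "data": {"moves": [{"hand": 0, "x": 0, "y": 0, "z": 0, "wx": 0, "wy": 0, "wz": 3}, {"hand": 0, "x": 0, "y": 0, "z": 0, "wx": 0, "wy": 0, "wz": 3}, {"hand": 0, "x": 0, "y": 0, "z": 0, "wx": 0, "wy": 0, "wz": 0}]}}

```text
time_s: 8.35
position: [0.5139, 0.3498, 0.0651]
tcp_rot: [[0.94, -0.341, 0.0], [-0.341, -0.94, -0.0], [0.0, 0.0, -1.0]]
force: [0.7, -2.0, 2.2]
opening: 0.567
```

```bash
python3 kn.py k7
```

```text
[-0.255 -0.043  0.093] [ 0.66 -2.01  2.24] 49.31158232108973 [ 24.   41.6  89.3  -0.   49.  133.9]
1905 ((521.1777954101562, 347.3860778808594), (56.821311950683594, 25.269081115722656), 68.82667541503906)
```

View pics/k7.png

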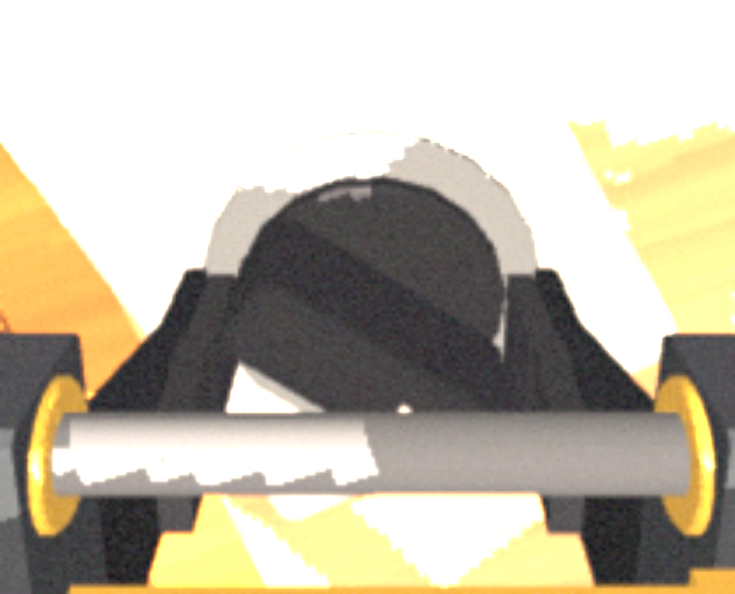

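Request:
{"op": "move_arm", "data": {"moves": [{"hand": 0, "x": 0, "y": 0, "z": 0, "wx": 0, "wy": 0, "wz": 2}, {"hand": 0, "x": 0, "y": 0, "z": 0, "wx": 0, "wy": 0, "wz": 2}, {"hand": 0, "x": 0, "y": 0, "z": 0, "wx": 0, "wy": 0, "wz": 0}]}}

```text
time_s: 8.7
position: [0.5139, 0.3498, 0.0651]
tcp_rot: [[0.914, -0.405, 0.0], [-0.405, -0.914, -0.0], [0.0, 0.0, -1.0]]
force: [-0.3, -2.6, 3.5]
opening: 0.57
```

```bash
python3 kn.py k8
```

```text
[-0.388 -0.009  0.134] [-0.29 -2.65  3.47] 49.61297597909591 [ 24.   41.6  89.3  -0.   49.  137.9]
1904 ((520.9251708984375, 346.8569030761719), (56.778934478759766, 25.27605628967285), 65.89247131347656)
```

Request:
{"op": "move_arm", "data": {"moves": [{"hand": 0, "x": 0, "y": 0, "z": 0, "wx": 0, "wy": 0, "wz": 2}, {"hand": 0, "x": 0, "y": 0, "z": 0, "wx": 0, "wy": 0, "wz": 2}, {"hand": 0, "x": 0, "y": 0, "z": 0, "wx": 0, "wy": 0, "wz": 0}]}}

```text
time_s: 9.05
position: [0.5141, 0.3496, 0.0652]
tcp_rot: [[0.886, -0.464, 0.001], [-0.464, -0.886, -0.002], [0.002, 0.001, -1.0]]
force: [1.5, -4.5, 3.0]
opening: 0.579
```

```bash
python3 kn.py k9
```

```text
[-0.503 -0.167  1.257] [ 1.54 -4.49  3.  ] 50.3950230427426 [ 24.   41.6  89.3  -0.2  49.  141.8]
1916 ((520.4952392578125, 346.5928955078125), (56.5667839050293, 24.122745513916016), 61.94797897338867)
```

View pics/k9.png

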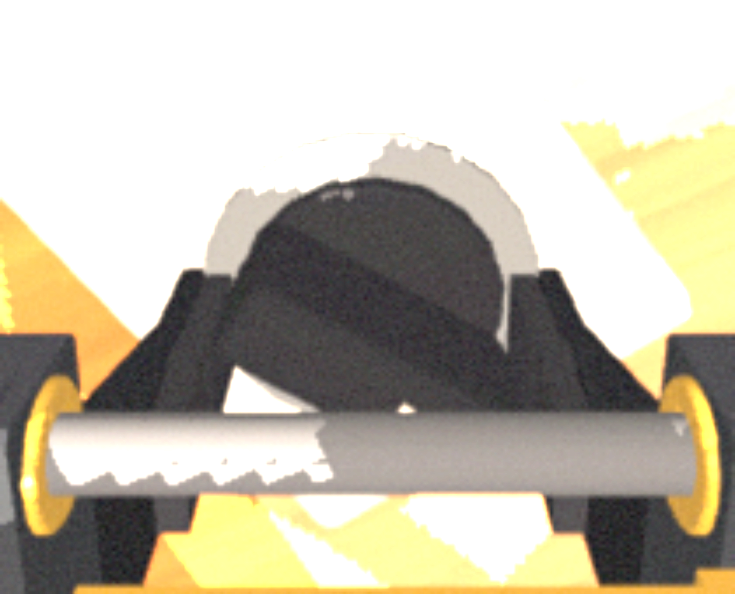

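The moment jumped from 0.13 to 1.26 N m, so this is the stop. Hold briefly, release, rise.

Request:
{"op": "move_arm", "data": {"moves": [{"hand": 0, "x": 0, "y": 0, "z": 0, "wx": 0, "wy": 0, "wz": 0}, {"hand": 0, "x": 0, "y": 0, "z": 0, "wx": 0, "wy": 0, "wz": 0}, {"hand": 0, "x": 0, "y": 0, "z": 0, "wx": 0, "wy": 0, "wz": 0}, {"hand": 0, "x": 0, "y": 0, "z": 0, "wx": 0, "wy": 0, "wz": 0}, {"hand": 0, "x": 0, "y": 0, "z": 0, "wx": 0, "wy": 0, "wz": 0}, {"hand": 87, "x": 0, "y": 0, "z": 0, "wx": 0, "wy": 0, "wz": 0}, {"hand": 87, "x": 0, "y": 0, "z": 0, "wx": 0, "wy": 0, "wz": 0}, {"hand": 87, "x": 0, "y": 0, "z": 0, "wx": 0, "wy": 0, "wz": 0}, {"hand": 87, "x": 0, "y": 0, "z": 0, "wx": 0, "wy": 0, "wz": 0}, {"hand": 87, "x": 0, "y": 0, "z": 0, "wx": 0, "wy": 0, "wz": 0}, {"hand": 87, "x": 0, "y": 0, "z": 0, "wx": 0, "wy": 0, "wz": 0}, {"hand": 87, "x": 0, "y": 0, "z": 0, "wx": 0, "wy": 0, "wz": 0}, {"hand": 87, "x": 0, "y": 0, "z": 0, "wx": 0, "wy": 0, "wz": 0}, {"hand": 87, "x": 0, "y": 0, "z": -0.5, "wx": 0, "wy": 0, "wz": 0}, {"hand": 87, "x": 0, "y": 0, "z": -0.8, "wx": 0, "wy": 0, "wz": 0}, {"hand": 87, "x": 0, "y": 0, "z": -1, "wx": 0, "wy": 0, "wz": 0}, {"hand": 87, "x": 0, "y": 0, "z": -1, "wx": 0, "wy": 0, "wz": 0}, {"hand": 87, "x": 0, "y": 0, "z": 0, "wx": 0, "wy": 0, "wz": 0}, {"hand": 87, "x": 0, "y": 0, "z": 0, "wx": 0, "wy": 0, "wz": 0}]}}

```text
time_s: 11.0
position: [0.5141, 0.3502, 0.1487]
tcp_rot: [[0.883, -0.47, 0.002], [-0.47, -0.883, 0.001], [0.001, -0.002, -1.0]]
force: [-0.1, 0.1, -0.4]
opening: 0.998
```

```bash
python3 kn.py k10; python3 m2.py | grep -E "^\[|knob|stemS|stemT"
```

```text
[0.114 0.139 0.048] [-0.14  0.14 -0.39] 86.78988702856046 [ 24.   35.   86.5   0.   58.4 142. ]
1006 ((514.0926513671875, 349.7100830078125), (16.410057067871094, 51.21044158935547), 9.026148796081543)
[ 24.   35.   86.6   0.   58.4 142. ] [0.5133 0.3498 0.1476]
scene knobtop 109 medz 0.093 rect [514. 345.] [19.8 55.3] 8.7 cloud [512.8 345.8] [17.4 52.9] 11.47
scene stemT 82 medz 0.183 rect [446.3 -95.9] [24.  26.5] 64.76 cloud [445.1 -95.7] [22.8 22.2] 50.05
scene stemT 87 medz 0.1833 rect [ 553.6 -155. ] [20.1 25. ] 69.25 cloud [ 552.3 -154.3] [20.6 22.1] 70.11
scene stemT 105 medz 0.1829 rect [658.8 -61.3] [21.8 25. ] 65.68 cloud [657.  -60.5] [22.  23.1] 65.53
scene stemS 65 medz 0.1227 rect [450.   51.3] [20.4 25.4] 64.77 cloud [447.9  52.4] [20.3 22.9] 65.55
side knobtop 125 medz 0.0903 rect [512.7 357.2] [16.2 51.2] 9.38 cloud [513.8 355. ] [16.4 48.8] 10.64
side stemS 57 medz 0.1199 rect [448.2  61.5] [24.6 22.4] 71.44 cloud [448.9  58.8] [26.3 22.8] 61.69
wrist knobtop 1074 medz 0.0925 rect [515.3 349.4] [17.3 51.5] 9.13 cloud [514.1 349.6] [16.4 51.2] 8.61
```

View pics/wrist1.png

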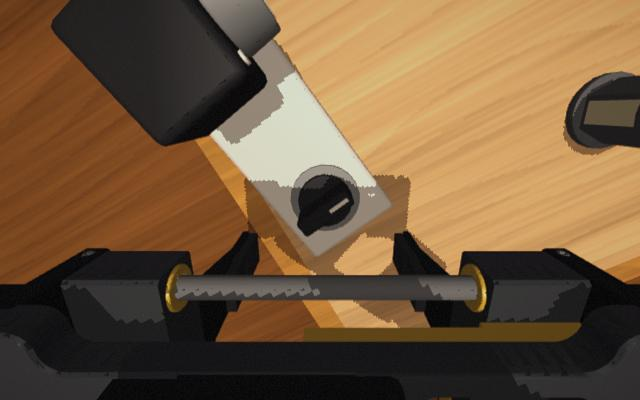

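The knob has sprung back to rest (9°). Next is the small lantern: the stem angle and panes suggest its yaw is about 64°. I'll raise and turn the wrist, then look at it close up.

Request:
{"op": "move_arm", "data": {"moves": [{"hand": 87, "x": 0, "y": 0, "z": -0.8, "wx": 0, "wy": 0, "wz": -4}, {"hand": 87, "x": 0, "y": 0, "z": -1, "wx": 0, "wy": 0, "wz": -8.5}, {"hand": 87, "x": 0, "y": 0, "z": -1, "wx": 0, "wy": 0, "wz": -8.5}, {"hand": 87, "x": 0, "y": 0, "z": -1, "wx": 0, "wy": 0, "wz": -8.5}, {"hand": 87, "x": 0, "y": 0, "z": -1, "wx": 0, "wy": 0, "wz": -8.5}, {"hand": 87, "x": 0, "y": 0, "z": -0.5, "wx": 0, "wy": 0, "wz": -8.5}, {"hand": 87, "x": 0, "y": 0, "z": 0, "wx": 0, "wy": 0, "wz": -8.5}, {"hand": 87, "x": 0, "y": 0, "z": 0, "wx": 0, "wy": 0, "wz": -8.5}, {"hand": 87, "x": 0, "y": 0, "z": 0, "wx": 0, "wy": 0, "wz": -8.5}, {"hand": 87, "x": 0, "y": 0, "z": 0, "wx": 0, "wy": 0, "wz": -8.5}, {"hand": 87, "x": 0, "y": 0, "z": 0, "wx": 0, "wy": 0, "wz": -8.5}, {"hand": 87, "x": 0, "y": 0, "z": 0, "wx": 0, "wy": 0, "wz": -8.5}, {"hand": 87, "x": 0, "y": 0, "z": 0, "wx": 0, "wy": 0, "wz": -8.5}, {"hand": 87, "x": 0, "y": 0, "z": 0, "wx": 0, "wy": 0, "wz": -8.5}, {"hand": 87, "x": 0, "y": 0, "z": 0, "wx": 0, "wy": 0, "wz": -8.5}, {"hand": 87, "x": 0, "y": 0, "z": 0, "wx": 0, "wy": 0, "wz": -8.5}, {"hand": 87, "x": 0, "y": 0, "z": 0, "wx": 0, "wy": 0, "wz": -8.5}, {"hand": 87, "x": 0, "y": 0, "z": 0, "wx": 0, "wy": 0, "wz": -8.5}, {"hand": 87, "x": 0, "y": 0, "z": 0, "wx": 0, "wy": 0, "wz": -8.5}, {"hand": 87, "x": 0, "y": 0, "z": 0, "wx": 0, "wy": 0, "wz": 0}]}}

```text
time_s: 13.2
position: [0.5133, 0.3498, 0.2788]
tcp_rot: [[-0.629, 0.778, -0.002], [0.778, 0.629, -0.001], [0.001, -0.002, -1.0]]
force: [0.5, -0.3, -0.1]
opening: 0.997
```

```bash
cat > go.py <<'E'
# go.py x y z phi : gives shift in CURRENT tool axes (units) and wz needed
import sys
from h import *
s=bot.read_state();R=np.array(s["tcp_rot"]);p=s["position"]
x,y,z,phi=map(float,sys.argv[1:5])
d=R.T@(np.array([x,y,z])-p)/.025
f=np.degrees(np.arctan2(R[1,0],R[0,0]));
j1=np.degrees(np.arctan2(y,x)-np.arcsin(.111/np.hypot(x,y)))
print("pos",p.round(4),"phi",f.round(2),"tilt",R[:,2].round(4),"j",s["joint_positions"].round(1),"F",s["force"].round(1),"M",s["moment"].round(2),"open",round(s["opening"]*87,1))
print("units",d.round(3),"wz",((f-phi+180)%360-180).round(2),"j6 goal",(90+j1-phi+180)%360-180)
E
python3 go.py .4495 .0545 .26 154
```

```text
pos [0.5133 0.3498 0.2788] phi 128.96 tilt [-0.0022 -0.001  -1.    ] j [ 24.   26.8  78.7  -0.   74.6 -15. ] F [ 0.5 -0.3 -0.1] M [ 0.05 -0.03 -0.01] open 86.7
units [-7.581 -9.41   0.77 ] wz -25.04 j6 goal -71.27731568900737
```

Request:
{"op": "move_arm", "data": {"moves": [{"hand": 87, "x": -0.758, "y": -0.94, "z": 0, "wx": 0, "wy": 0, "wz": 0}, {"hand": 87, "x": -0.758, "y": -0.94, "z": 0, "wx": 0, "wy": 0, "wz": 0}, {"hand": 87, "x": -0.758, "y": -0.94, "z": 0, "wx": 0, "wy": 0, "wz": 0}, {"hand": 87, "x": -0.758, "y": -0.94, "z": 0, "wx": 0, "wy": 0, "wz": 0}, {"hand": 87, "x": -0.758, "y": -0.94, "z": 0, "wx": 0, "wy": 0, "wz": 0}, {"hand": 87, "x": -0.758, "y": -0.94, "z": 0, "wx": 0, "wy": 0, "wz": 0}, {"hand": 87, "x": -0.758, "y": -0.94, "z": 0, "wx": 0, "wy": 0, "wz": 0}, {"hand": 87, "x": -0.758, "y": -0.94, "z": 0, "wx": 0, "wy": 0, "wz": 0}, {"hand": 87, "x": -0.758, "y": -0.94, "z": 0, "wx": 0, "wy": 0, "wz": 0}, {"hand": 87, "x": -0.758, "y": -0.94, "z": 0, "wx": 0, "wy": 0, "wz": 0}, {"hand": 87, "x": 0, "y": 0, "z": 0.4, "wx": 0, "wy": 0, "wz": -8.35}, {"hand": 87, "x": 0, "y": 0, "z": 0.4, "wx": 0, "wy": 0, "wz": -8.35}, {"hand": 87, "x": 0, "y": 0, "z": 0, "wx": 0, "wy": 0, "wz": -8.35}, {"hand": 87, "x": 0, "y": 0, "z": 0, "wx": 0, "wy": 0, "wz": 0}, {"hand": 87, "x": 0, "y": 0, "z": 0, "wx": 0, "wy": 0, "wz": 0}]}}

```text
time_s: 14.7
position: [0.4502, 0.0549, 0.2599]
tcp_rot: [[-0.897, 0.442, -0.0], [0.442, 0.897, 0.0], [0.0, -0.0, -1.0]]
force: [0.2, -0.2, 0.4]
opening: 0.999
```

```bash
python3 go.py .4495 .0545 .26 154; python3 m2.py|grep -E "stem"
```

```text
pos [0.4502 0.0549 0.2599] phi 153.75 tilt [-4.e-04  1.e-04 -1.e+00] j [ -7.2  14.  102.9   0.   63.1 -71. ] F [ 0.2 -0.2  0.4] M [ 0.09 -0.03 -0.04] open 86.9
units [ 0.019 -0.027 -0.006] wz -0.25 j6 goal -71.27731568900737
scene stemT 84 medz 0.1833 rect [446.1 -95.1] [24.7 24.8] 47.72 cloud [445.4 -95.6] [22.6 23.1] 50.52
scene stemT 82 medz 0.1831 rect [ 552.6 -154.6] [20.1 22.7] 69.25 cloud [ 552.8 -154.4] [20.3 23. ] 70.18
scene stemT 105 medz 0.1831 rect [658.8 -61.4] [21.8 25.1] 65.68 cloud [657.7 -60.8] [22.  21.7] 67.09
scene stemS 65 medz 0.1222 rect [450.   51.4] [20.3 25.4] 64.76 cloud [448.5  52.1] [20.4 23.2] 64.98
side stemT 49 medz 0.1804 rect [657.5 -50.3] [24.2 23.9] 69.83 cloud [659.7 -54. ] [20.6 22.2] 68.21
side stemS 57 medz 0.1201 rect [448.1  61.5] [24.7 22.4] 72.05 cloud [449.8  59.4] [21.4 21.6] 60.95
wrist stemT 215 medz 0.1819 rect [449.4 -83.7] [12.2 23.4] 63.83 cloud [450.2 -85.6] [11.6 23.3] 73.59
wrist stemS 381 medz 0.1226 rect [448.   54.7] [20.3 23.1] 63.86 cloud [448.9  54.3] [20.3 22.6] 63.39
```

View pics/wrist1.png

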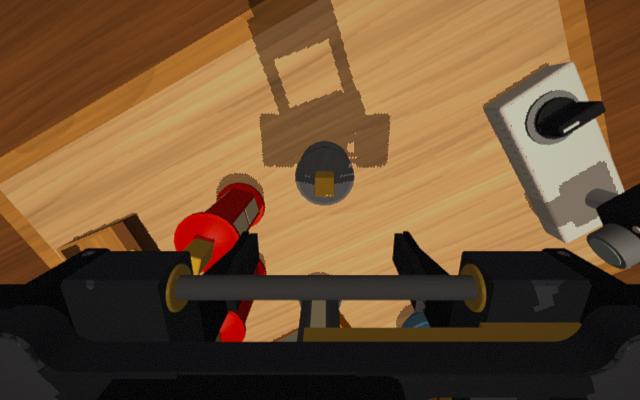

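View pics/side1.png

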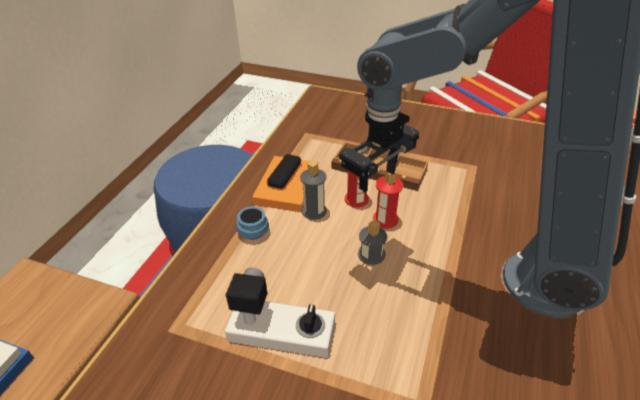

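Wrist puts the stem at (0.449, 0.0545), yaw 63.6°; the jaws are aligned. Next: descend and grip.

Request:
{"op": "move_arm", "data": {"moves": [{"hand": 60, "x": 0.04, "y": -0.03, "z": 0.8, "wx": 0, "wy": 0, "wz": 0}, {"hand": 60, "x": 0, "y": 0, "z": 1, "wx": 0, "wy": 0, "wz": 0}, {"hand": 60, "x": 0, "y": 0, "z": 1, "wx": 0, "wy": 0, "wz": 0}, {"hand": 60, "x": 0, "y": 0, "z": 1, "wx": 0, "wy": 0, "wz": 0}, {"hand": 60, "x": 0, "y": 0, "z": 1, "wx": 0, "wy": 0, "wz": 0}, {"hand": 60, "x": 0, "y": 0, "z": 0.8, "wx": 0, "wy": 0, "wz": 0}, {"hand": 60, "x": 0, "y": 0, "z": 0.6, "wx": 0, "wy": 0, "wz": 0}, {"hand": 60, "x": 0, "y": 0, "z": 0.4, "wx": 0, "wy": 0, "wz": 0}, {"hand": 60, "x": 0, "y": 0, "z": 0.1, "wx": 0, "wy": 0, "wz": 0}, {"hand": 60, "x": 0, "y": 0, "z": 0, "wx": 0, "wy": 0, "wz": 0}, {"hand": 60, "x": 0, "y": 0, "z": 0, "wx": 0, "wy": 0, "wz": 0}]}}

```text
time_s: 15.95
position: [0.4496, 0.0547, 0.0931]
tcp_rot: [[-0.899, 0.438, 0.001], [0.438, 0.899, -0.0], [-0.001, 0.0, -1.0]]
force: [-0.0, -0.8, 0.4]
opening: 0.689
```

Request:
{"op": "move_arm", "data": {"moves": [{"hand": 0, "x": 0, "y": 0, "z": 0, "wx": 0, "wy": 0, "wz": 0}, {"hand": 0, "x": 0, "y": 0, "z": 0, "wx": 0, "wy": 0, "wz": 0}, {"hand": 0, "x": 0, "y": 0, "z": 0, "wx": 0, "wy": 0, "wz": 0}, {"hand": 0, "x": 0, "y": 0, "z": 0, "wx": 0, "wy": 0, "wz": 0}, {"hand": 0, "x": 0, "y": 0, "z": 0, "wx": 0, "wy": 0, "wz": 0}, {"hand": 0, "x": 0, "y": 0, "z": 0, "wx": 0, "wy": 0, "wz": 0}, {"hand": 0, "x": 0, "y": 0, "z": 0, "wx": 0, "wy": 0, "wz": 0}, {"hand": 0, "x": 0, "y": 0, "z": 0, "wx": 0, "wy": 0, "wz": 0}]}}

```text
time_s: 16.75
position: [0.4489, 0.0546, 0.0925]
tcp_rot: [[-0.899, 0.438, -0.0], [0.438, 0.899, -0.0], [0.0, -0.0, -1.0]]
force: [-0.3, -0.7, 0.0]
opening: 0.251
```

Request:
{"op": "move_arm", "data": {"moves": [{"hand": 0, "x": 0, "y": 0, "z": -0.4, "wx": 0, "wy": 0, "wz": 0}, {"hand": 0, "x": 0, "y": 0, "z": -0.8, "wx": 0, "wy": 0, "wz": 0}, {"hand": 0, "x": 0, "y": 0, "z": -0.8, "wx": 0, "wy": 0, "wz": 0}, {"hand": 0, "x": 0, "y": 0, "z": -0.8, "wx": 0, "wy": 0, "wz": 0}, {"hand": 0, "x": 0, "y": 0, "z": -0.5, "wx": 0, "wy": 0, "wz": 0}, {"hand": 0, "x": 0, "y": 0, "z": -0.3, "wx": 0, "wy": 0, "wz": 0}, {"hand": 0, "x": 0, "y": 0, "z": 0, "wx": 0, "wy": 0, "wz": 0}]}}

```text
time_s: 17.45
position: [0.4494, 0.0547, 0.1835]
tcp_rot: [[-0.899, 0.438, 0.002], [0.438, 0.899, -0.0], [-0.002, 0.001, -1.0]]
force: [-0.3, 0.1, -3.2]
opening: 0.252
```

```bash
python3 go.py .6827 .1778 .1825 189.1
```

```text
pos [0.4494 0.0547 0.1835] phi 154.03 tilt [ 2.e-03 -1.e-04 -1.e+00] j [ -7.3  20.6 108.6   0.   50.7 -71.3] F [-0.3  0.1 -3.2] M [ 0.14 -0.06 -0.01] open 21.9
units [-6.235  8.514  0.057] wz -35.07 j6 goal -93.55496649488019
```

Gripped (21.9 mm, 3.2 N weight). Carry to the photo spot.

Request:
{"op": "move_arm", "data": {"moves": [{"hand": 0, "x": -0.3, "y": 0.4, "z": 0, "wx": 0, "wy": 0, "wz": 0}, {"hand": 0, "x": -0.5, "y": 0.7, "z": 0, "wx": 0, "wy": 0, "wz": 0}, {"hand": 0, "x": -0.6, "y": 0.8, "z": 0, "wx": 0, "wy": 0, "wz": 0}, {"hand": 0, "x": -0.6, "y": 0.8, "z": 0, "wx": 0, "wy": 0, "wz": 0}, {"hand": 0, "x": -0.6, "y": 0.8, "z": 0, "wx": 0, "wy": 0, "wz": 0}, {"hand": 0, "x": -0.6, "y": 0.8, "z": 0, "wx": 0, "wy": 0, "wz": 0}, {"hand": 0, "x": -0.6, "y": 0.8, "z": 0, "wx": 0, "wy": 0, "wz": 0}, {"hand": 0, "x": -0.6, "y": 0.8, "z": 0, "wx": 0, "wy": 0, "wz": 0}, {"hand": 0, "x": -0.6, "y": 0.8, "z": 0, "wx": 0, "wy": 0, "wz": 0}, {"hand": 0, "x": -0.5, "y": 0.8, "z": 0, "wx": 0, "wy": 0, "wz": 0}, {"hand": 0, "x": -0.5, "y": 0.6, "z": 0, "wx": 0, "wy": 0, "wz": 0}, {"hand": 0, "x": -0.24, "y": 0.21, "z": 0, "wx": 0, "wy": 0, "wz": 0}, {"hand": 0, "x": 0, "y": 0, "z": 0, "wx": 0, "wy": 0, "wz": -6}, {"hand": 0, "x": 0, "y": 0, "z": 0, "wx": 0, "wy": 0, "wz": -8}, {"hand": 0, "x": 0, "y": 0, "z": 0, "wx": 0, "wy": 0, "wz": -8}, {"hand": 0, "x": 0, "y": 0, "z": 0, "wx": 0, "wy": 0, "wz": -8}, {"hand": 0, "x": 0, "y": 0, "z": 0, "wx": 0, "wy": 0, "wz": -5.1}, {"hand": 0, "x": 0, "y": 0, "z": 0, "wx": 0, "wy": 0, "wz": 0}, {"hand": 0, "x": 0, "y": 0, "z": 0, "wx": 0, "wy": 0, "wz": 0}]}}

```text
time_s: 19.35
position: [0.6797, 0.173, 0.1816]
tcp_rot: [[-0.988, -0.157, -0.002], [-0.157, 0.988, -0.0], [0.002, 0.0, -1.0]]
force: [-0.5, 0.0, -3.4]
opening: 0.249
```

```bash
cat > hl.py <<'E'
# measure held/any lantern near photo spot
import sys
from h import *
zc=float(sys.argv[1])
for n in("scene","side"):
    c=cap(n,n+sys.argv[2]);w=cloud(c)
    i=cv2.resize(c["image"],None,fx=3,fy=3,interpolation=cv2.INTER_CUBIC)
    u,v=proj(c,(.675,.22,.13));u,v=int(3*u),int(3*v)
    cr=i[max(0,v-200):v+200,max(0,u-200):u+200];cv2.imwrite(f"pics/{n}c.png",cv2.cvtColor(cr,cv2.COLOR_RGB2BGR))
a=[cv2.imread(f'pics/{n}c.png') for n in("scene","side")];h=min(x.shape[0] for x in a)
cv2.imwrite("pics/ph%s.png"%sys.argv[2],np.hstack([x[:h] for x in a]))
E
python3 go.py .6827 .1778 .1825 189.1; python3 hl.py .13 A
```

```text
pos [0.6797 0.173  0.1816] phi -170.99 tilt [-1.9e-03 -2.0e-04 -1.0e+00] j [  5.2  38.7  72.1  -0.   69.3 -93.8] F [-0.5  0.  -3.4] M [ 0.11 -0.08 -0.04] open 21.7
units [-0.149  0.169 -0.037] wz -0.09 j6 goal -93.55496649488019
```

View pics/phA.png

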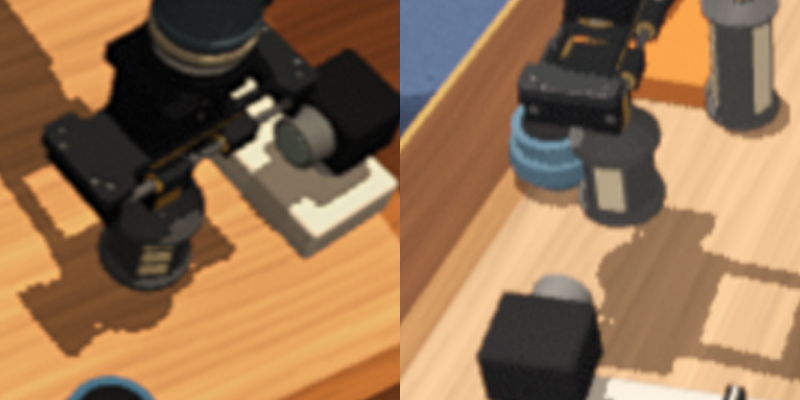

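The one-pane side faces the lens (side view, right picture). Fine correction, then hold.

Request:
{"op": "move_arm", "data": {"moves": [{"hand": 0, "x": -0.15, "y": 0.17, "z": -0.04, "wx": 0, "wy": 0, "wz": 0}, {"hand": 0, "x": 0, "y": 0, "z": 0, "wx": 0, "wy": 0, "wz": 0}, {"hand": 0, "x": 0, "y": 0, "z": 0, "wx": 0, "wy": 0, "wz": 0}, {"hand": 0, "x": 0, "y": 0, "z": 0, "wx": 0, "wy": 0, "wz": 0}, {"hand": 0, "x": 0, "y": 0, "z": 0, "wx": 0, "wy": 0, "wz": 0}]}}

```text
time_s: 19.95
position: [0.6832, 0.1779, 0.1835]
tcp_rot: [[-0.987, -0.159, -0.0], [-0.159, 0.987, -0.0], [0.0, -0.0, -1.0]]
force: [-0.3, 0.5, -3.4]
opening: 0.253
```

```bash
python3 go.py .6827 .1778 .1825 189.1; python3 hl.py .13 B
python3 - <<'E'
from h import *
# check: lens & lantern pane geometry in side view
c=cap("side");w=cloud(c);hs=cv2.cvtColor(c["image"],cv2.COLOR_RGB2HSV).astype(int)
m=(hs[...,2]>130)&(hs[...,1]<110)&(w[...,2]>.1)&(w[...,2]<.16)&(abs(w[...,0]-.68)<.05)&(abs(w[...,1]-.2)<.05)
q=w[m];print(m.sum(),np.median(q,0).round(4))
c=cap("wrist","wrB")
E
```

```text
pos [0.6832 0.1779 0.1835] phi -170.88 tilt [-2.e-04 -0.e+00 -1.e+00] j [  5.5  38.9  71.4  -0.   69.7 -93.6] F [-0.3  0.5 -3.4] M [0.11 0.   0.01] open 22.0
units [0.02  0.    0.042] wz 0.02 j6 goal -93.55496649488019
115 [0.6781 0.2081 0.128 ]
```

View pics/wrB.png

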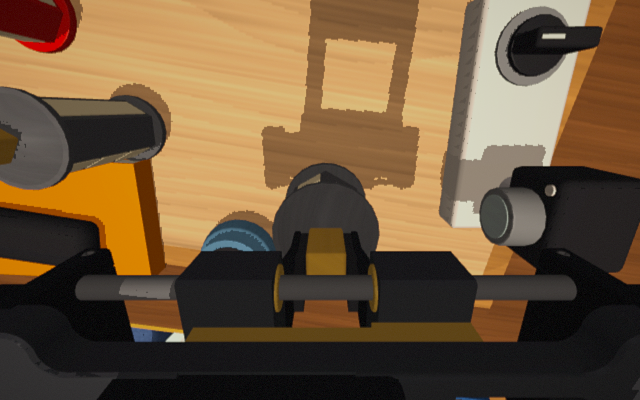

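Run:
```python
from h import *
c=cap("wrist");w=cloud(c)
m=np.zeros(w.shape[:2],bool);m[180:260,478:560]=1
q=w[m&(w[...,2]>.1)&(w[...,2]<.163)]
ax=np.array([.158,-.987]);t=(q[:,:2]-[.6516,.3723])@ax;s=(q[:,:2]-[.6516,.3723])@np.array([.987,.158])
f=(t>.05)
print(len(q),"front t",np.percentile(t,[90,97,99]).round(4),"lateral",s[f].min().round(4),s[f].max().round(4),"z",q[f][:,2].min(),q[f][:,2].max())
```

```text
5234 front t [0.0585 0.059  0.0592] lateral -0.0234 0.0244 z 0.10746339441584146 0.1559193919371995
```

The lens position is confirmed (59 mm forward, centred). Hold, then turn 120° to the two-pane side.

Request:
{"op": "move_arm", "data": {"moves": [{"hand": 0, "x": 0, "y": 0, "z": 0, "wx": 0, "wy": 0, "wz": 0}, {"hand": 0, "x": 0, "y": 0, "z": 0, "wx": 0, "wy": 0, "wz": 0}, {"hand": 0, "x": 0, "y": 0, "z": 0, "wx": 0, "wy": 0, "wz": 0}, {"hand": 0, "x": 0, "y": 0, "z": 0, "wx": 0, "wy": 0, "wz": 0}, {"hand": 0, "x": 0, "y": 0, "z": 0, "wx": 0, "wy": 0, "wz": 0}, {"hand": 0, "x": 0, "y": 0, "z": 0, "wx": 0, "wy": 0, "wz": 0}, {"hand": 0, "x": 0, "y": 0, "z": 0, "wx": 0, "wy": 0, "wz": 0}, {"hand": 0, "x": 0, "y": 0, "z": 0, "wx": 0, "wy": 0, "wz": 0}, {"hand": 0, "x": 0, "y": 0, "z": 0, "wx": 0, "wy": 0, "wz": 0}, {"hand": 0, "x": 0, "y": 0, "z": 0, "wx": 0, "wy": 0, "wz": 0}, {"hand": 0, "x": 0, "y": 0, "z": 0, "wx": 0, "wy": 0, "wz": 0}, {"hand": 0, "x": 0, "y": 0, "z": 0, "wx": 0, "wy": 0, "wz": 0}, {"hand": 0, "x": 0, "y": 0, "z": 0, "wx": 0, "wy": 0, "wz": 0}, {"hand": 0, "x": 0, "y": 0, "z": 0, "wx": 0, "wy": 0, "wz": 0}, {"hand": 0, "x": 0, "y": 0, "z": 0, "wx": 0, "wy": 0, "wz": 0}]}}

```text
time_s: 21.7
position: [0.6833, 0.1779, 0.1835]
tcp_rot: [[-0.987, -0.159, -0.0], [-0.159, 0.987, -0.0], [0.0, -0.0, -1.0]]
force: [0.2, 0.3, -3.6]
opening: 0.252
```

Request:
{"op": "move_arm", "data": {"moves": [{"hand": 0, "x": 0, "y": 0, "z": 0, "wx": 0, "wy": 0, "wz": 4}, {"hand": 0, "x": 0, "y": 0, "z": 0, "wx": 0, "wy": 0, "wz": 8}, {"hand": 0, "x": 0, "y": 0, "z": 0, "wx": 0, "wy": 0, "wz": 8}, {"hand": 0, "x": 0, "y": 0, "z": 0, "wx": 0, "wy": 0, "wz": 8}, {"hand": 0, "x": 0, "y": 0, "z": 0, "wx": 0, "wy": 0, "wz": 8}, {"hand": 0, "x": 0, "y": 0, "z": 0, "wx": 0, "wy": 0, "wz": 8}, {"hand": 0, "x": 0, "y": 0, "z": 0, "wx": 0, "wy": 0, "wz": 8}, {"hand": 0, "x": 0, "y": 0, "z": 0, "wx": 0, "wy": 0, "wz": 8}, {"hand": 0, "x": 0, "y": 0, "z": 0, "wx": 0, "wy": 0, "wz": 8}, {"hand": 0, "x": 0, "y": 0, "z": 0, "wx": 0, "wy": 0, "wz": 8}, {"hand": 0, "x": 0, "y": 0, "z": 0, "wx": 0, "wy": 0, "wz": 8}, {"hand": 0, "x": 0, "y": 0, "z": 0, "wx": 0, "wy": 0, "wz": 8}, {"hand": 0, "x": 0, "y": 0, "z": 0, "wx": 0, "wy": 0, "wz": 8}, {"hand": 0, "x": 0, "y": 0, "z": 0, "wx": 0, "wy": 0, "wz": 8}, {"hand": 0, "x": 0, "y": 0, "z": 0, "wx": 0, "wy": 0, "wz": 8}, {"hand": 0, "x": 0, "y": 0, "z": 0, "wx": 0, "wy": 0, "wz": 4}, {"hand": 0, "x": 0, "y": 0, "z": 0, "wx": 0, "wy": 0, "wz": 0}, {"hand": 0, "x": 0, "y": 0, "z": 0, "wx": 0, "wy": 0, "wz": 0}]}}

```text
time_s: 23.5
position: [0.6832, 0.1779, 0.1835]
tcp_rot: [[0.355, 0.935, -0.0], [0.935, -0.355, -0.0], [-0.0, -0.0, -1.0]]
force: [0.7, -0.9, -3.0]
opening: 0.252
```

```bash
python3 go.py .6827 .1778 .1825 69.1; python3 hl.py .13 C
```

```text
pos [0.6832 0.1779 0.1835] phi 69.22 tilt [-1.e-04 -0.e+00 -1.e+00] j [ 5.6 38.9 71.4  0.  69.7 26.3] F [ 0.7 -0.9 -3. ] M [0.02 0.01 0.04] open 21.9
units [-0.012 -0.018  0.041] wz 0.12 j6 goal 26.445033505119795
```

View pics/phC.png

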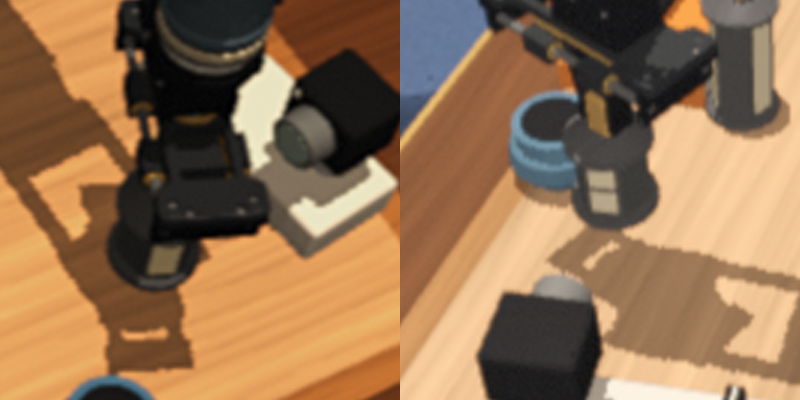

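The two-pane side now faces the lens. Hold, then turn another 120°.

Request:
{"op": "move_arm", "data": {"moves": [{"hand": 0, "x": 0, "y": 0, "z": 0, "wx": 0, "wy": 0, "wz": 0}, {"hand": 0, "x": 0, "y": 0, "z": 0, "wx": 0, "wy": 0, "wz": 0}, {"hand": 0, "x": 0, "y": 0, "z": 0, "wx": 0, "wy": 0, "wz": 0}, {"hand": 0, "x": 0, "y": 0, "z": 0, "wx": 0, "wy": 0, "wz": 0}, {"hand": 0, "x": 0, "y": 0, "z": 0, "wx": 0, "wy": 0, "wz": 0}, {"hand": 0, "x": 0, "y": 0, "z": 0, "wx": 0, "wy": 0, "wz": 0}, {"hand": 0, "x": 0, "y": 0, "z": 0, "wx": 0, "wy": 0, "wz": 0}, {"hand": 0, "x": 0, "y": 0, "z": 0, "wx": 0, "wy": 0, "wz": 0}, {"hand": 0, "x": 0, "y": 0, "z": 0, "wx": 0, "wy": 0, "wz": 0}, {"hand": 0, "x": 0, "y": 0, "z": 0, "wx": 0, "wy": 0, "wz": 0}, {"hand": 0, "x": 0, "y": 0, "z": 0, "wx": 0, "wy": 0, "wz": 0}, {"hand": 0, "x": 0, "y": 0, "z": 0, "wx": 0, "wy": 0, "wz": 0}, {"hand": 0, "x": 0, "y": 0, "z": 0, "wx": 0, "wy": 0, "wz": 0}, {"hand": 0, "x": 0, "y": 0, "z": 0, "wx": 0, "wy": 0, "wz": 0}, {"hand": 0, "x": 0, "y": 0, "z": 0, "wx": 0, "wy": 0, "wz": 0}]}}

```text
time_s: 25.1
position: [0.6833, 0.1779, 0.1836]
tcp_rot: [[0.356, 0.934, 0.0], [0.934, -0.356, -0.0], [0.0, 0.0, -1.0]]
force: [-0.2, 0.5, -3.6]
opening: 0.249
```

Request:
{"op": "move_arm", "data": {"moves": [{"hand": 0, "x": 0, "y": 0, "z": 0, "wx": 0, "wy": 0, "wz": 4}, {"hand": 0, "x": 0, "y": 0, "z": 0, "wx": 0, "wy": 0, "wz": 8}, {"hand": 0, "x": 0, "y": 0, "z": 0, "wx": 0, "wy": 0, "wz": 8}, {"hand": 0, "x": 0, "y": 0, "z": 0, "wx": 0, "wy": 0, "wz": 8}, {"hand": 0, "x": 0, "y": 0, "z": 0, "wx": 0, "wy": 0, "wz": 8}, {"hand": 0, "x": 0, "y": 0, "z": 0, "wx": 0, "wy": 0, "wz": 8}, {"hand": 0, "x": 0, "y": 0, "z": 0, "wx": 0, "wy": 0, "wz": 8}, {"hand": 0, "x": 0, "y": 0, "z": 0, "wx": 0, "wy": 0, "wz": 8}, {"hand": 0, "x": 0, "y": 0, "z": 0, "wx": 0, "wy": 0, "wz": 8}, {"hand": 0, "x": 0, "y": 0, "z": 0, "wx": 0, "wy": 0, "wz": 8}, {"hand": 0, "x": 0, "y": 0, "z": 0, "wx": 0, "wy": 0, "wz": 8}, {"hand": 0, "x": 0, "y": 0, "z": 0, "wx": 0, "wy": 0, "wz": 8}, {"hand": 0, "x": 0, "y": 0, "z": 0, "wx": 0, "wy": 0, "wz": 8}, {"hand": 0, "x": 0, "y": 0, "z": 0, "wx": 0, "wy": 0, "wz": 8}, {"hand": 0, "x": 0, "y": 0, "z": 0, "wx": 0, "wy": 0, "wz": 8}, {"hand": 0, "x": 0, "y": 0, "z": 0, "wx": 0, "wy": 0, "wz": 4.2}, {"hand": 0, "x": 0, "y": 0, "z": 0, "wx": 0, "wy": 0, "wz": 0}, {"hand": 0, "x": 0, "y": 0, "z": 0, "wx": 0, "wy": 0, "wz": 0}]}}

```text
time_s: 26.9
position: [0.6833, 0.1779, 0.1835]
tcp_rot: [[0.63, -0.777, -0.0], [-0.777, -0.63, -0.0], [-0.0, 0.0, -1.0]]
force: [-0.2, -0.1, -4.0]
opening: 0.249
```

```bash
python3 go.py .6827 .1778 .1825 -50.9; python3 hl.py .13 D; python3 m2.py | grep stemT
```

```text
pos [0.6833 0.1779 0.1835] phi -50.97 tilt [-1.e-04 -0.e+00 -1.e+00] j [  5.6  38.9  71.4   0.   69.7 146.5] F [-0.2 -0.1 -4. ] M [0.15 0.13 0.04] open 21.6
units [-0.01   0.02   0.041] wz -0.07 j6 goal 146.4450335051198
scene stemT 81 medz 0.183 rect [446.1 -95.1] [24.7 24.8] 47.72 cloud [445.5 -95.7] [22.8 25.1] 41.65
scene stemT 27 medz 0.1851 rect [686.6 169.6] [25.2  8.5] 38.38 cloud [688.  168.6] [24.9  5.3] 38.65
scene stemT 87 medz 0.1828 rect [ 554.  -154.6] [23.  23.6] 64.72 cloud [ 552.3 -154.2] [21.9 22.1] 66.06
scene stemT 99 medz 0.1834 rect [657.8 -60.8] [22.  22.4] 64.7 cloud [657.3 -60.7] [22.  21.9] 64.78
side stemT 41 medz 0.1802 rect [ 553.3 -144.7] [24.4 21.6] 76.62 cloud [ 554.6 -146.8] [22.9 22.5] 78.7
side stemT 50 medz 0.1797 rect [657.  -49.3] [25.9 25.5] 69.83 cloud [659.6 -53.2] [23.7 23.2] 68.43
side stemT 50 medz 0.1798 rect [445.7 -84.6] [23.8 27.1] 46.31 cloud [446.2 -89. ] [24.9 24.7] 36.3
side stemT 30 medz 0.1837 rect [676.6 187.6] [24.4 10.5] 42.5 cloud [677.  187.7] [23.3  7.5] 41.56
wrist stemT 191 medz 0.1839 rect [689.6 170.8] [22.6  4.9] 38.97 cloud [690.4 169.9] [22.   2.7] 39.48
```

View pics/phD.png

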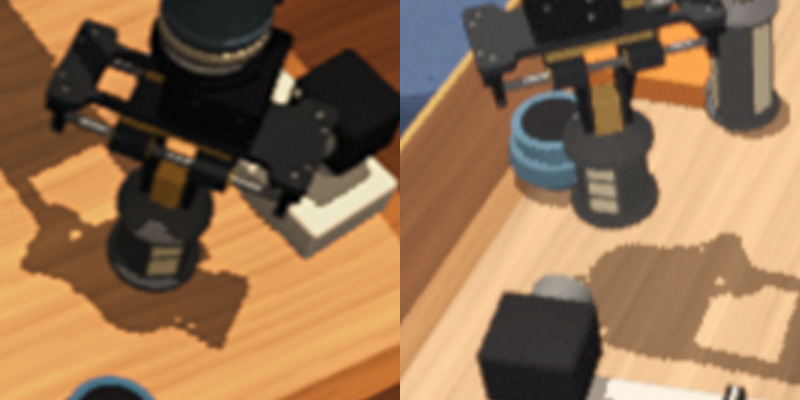

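The three-pane side faces the lens. Hold, then rise (foot to about 0.20, above the red ones) and travel to the tray.

Request:
{"op": "move_arm", "data": {"moves": [{"hand": 0, "x": 0, "y": 0, "z": 0, "wx": 0, "wy": 0, "wz": 0}, {"hand": 0, "x": 0, "y": 0, "z": 0, "wx": 0, "wy": 0, "wz": 0}, {"hand": 0, "x": 0, "y": 0, "z": 0, "wx": 0, "wy": 0, "wz": 0}, {"hand": 0, "x": 0, "y": 0, "z": 0, "wx": 0, "wy": 0, "wz": 0}, {"hand": 0, "x": 0, "y": 0, "z": 0, "wx": 0, "wy": 0, "wz": 0}, {"hand": 0, "x": 0, "y": 0, "z": 0, "wx": 0, "wy": 0, "wz": 0}, {"hand": 0, "x": 0, "y": 0, "z": 0, "wx": 0, "wy": 0, "wz": 0}, {"hand": 0, "x": 0, "y": 0, "z": 0, "wx": 0, "wy": 0, "wz": 0}, {"hand": 0, "x": 0, "y": 0, "z": 0, "wx": 0, "wy": 0, "wz": 0}, {"hand": 0, "x": 0, "y": 0, "z": 0, "wx": 0, "wy": 0, "wz": 0}, {"hand": 0, "x": 0, "y": 0, "z": 0, "wx": 0, "wy": 0, "wz": 0}, {"hand": 0, "x": 0, "y": 0, "z": 0, "wx": 0, "wy": 0, "wz": 0}, {"hand": 0, "x": 0, "y": 0, "z": 0, "wx": 0, "wy": 0, "wz": 0}, {"hand": 0, "x": 0, "y": 0, "z": 0, "wx": 0, "wy": 0, "wz": 0}, {"hand": 0, "x": 0, "y": 0, "z": 0, "wx": 0, "wy": 0, "wz": 0}]}}

```text
time_s: 28.65
position: [0.6833, 0.1779, 0.1836]
tcp_rot: [[0.628, -0.778, -0.0], [-0.778, -0.628, -0.0], [-0.0, 0.0, -1.0]]
force: [0.2, 0.8, -3.0]
opening: 0.248
```

Request:
{"op": "move_arm", "data": {"moves": [{"hand": 0, "x": 0, "y": 0, "z": -0.4, "wx": 0, "wy": 0, "wz": 0}, {"hand": 0, "x": 0, "y": 0, "z": -0.8, "wx": 0, "wy": 0, "wz": 0}, {"hand": 0, "x": 0, "y": 0, "z": -0.8, "wx": 0, "wy": 0, "wz": 0}, {"hand": 0, "x": 0, "y": 0, "z": -0.8, "wx": 0, "wy": 0, "wz": 0}, {"hand": 0, "x": 0, "y": 0, "z": -0.8, "wx": 0, "wy": 0, "wz": 0}, {"hand": 0, "x": 0, "y": 0, "z": -0.6, "wx": 0, "wy": 0, "wz": 0}, {"hand": 0, "x": 0, "y": 0, "z": -0.4, "wx": 0, "wy": 0, "wz": 0}, {"hand": 0, "x": 0, "y": 0, "z": 0, "wx": 0, "wy": 0, "wz": 0}]}}

```text
time_s: 29.45
position: [0.6843, 0.178, 0.3012]
tcp_rot: [[0.628, -0.778, 0.005], [-0.778, -0.628, 0.0], [0.003, -0.004, -1.0]]
force: [1.3, 0.2, -4.0]
opening: 0.251
```

```bash
python3 go.py .428 -.328 .30 -51
```

```text
pos [0.6843 0.178  0.3012] phi -51.07 tilt [ 4.6e-03  4.0e-04 -1.0e+00] j [  5.6  33.2  63.7  -0.   82.9 146.6] F [ 1.3  0.2 -4. ] M [0.08 0.07 0.02] open 21.8
units [ 9.3040e+00  2.0694e+01 -1.0000e-02] wz -0.07 j6 goal 91.65583518763549
```

Request:
{"op": "move_arm", "data": {"moves": [{"hand": 0, "x": 0.2, "y": 0.4, "z": 0, "wx": 0, "wy": 0, "wz": 0}, {"hand": 0, "x": 0.4, "y": 0.8, "z": 0, "wx": 0, "wy": 0, "wz": 0}, {"hand": 0, "x": 0.4, "y": 0.9, "z": 0, "wx": 0, "wy": 0, "wz": 0}, {"hand": 0, "x": 0.4, "y": 0.9, "z": 0, "wx": 0, "wy": 0, "wz": 0}, {"hand": 0, "x": 0.4, "y": 0.9, "z": 0, "wx": 0, "wy": 0, "wz": 0}, {"hand": 0, "x": 0.4, "y": 0.9, "z": 0, "wx": 0, "wy": 0, "wz": 0}, {"hand": 0, "x": 0.4, "y": 0.9, "z": 0, "wx": 0, "wy": 0, "wz": 0}, {"hand": 0, "x": 0.4, "y": 0.9, "z": 0, "wx": 0, "wy": 0, "wz": 0}, {"hand": 0, "x": 0.4, "y": 0.9, "z": 0, "wx": 0, "wy": 0, "wz": 0}, {"hand": 0, "x": 0.4, "y": 0.9, "z": 0, "wx": 0, "wy": 0, "wz": 0}, {"hand": 0, "x": 0.4, "y": 0.9, "z": 0, "wx": 0, "wy": 0, "wz": 0}, {"hand": 0, "x": 0.4, "y": 0.9, "z": 0, "wx": 0, "wy": 0, "wz": 0}, {"hand": 0, "x": 0.4, "y": 0.9, "z": 0, "wx": 0, "wy": 0, "wz": 0}, {"hand": 0, "x": 0.4, "y": 0.9, "z": 0, "wx": 0, "wy": 0, "wz": 0}, {"hand": 0, "x": 0.4, "y": 0.9, "z": 0, "wx": 0, "wy": 0, "wz": 0}, {"hand": 0, "x": 0.4, "y": 0.9, "z": 0, "wx": 0, "wy": 0, "wz": 0}, {"hand": 0, "x": 0.4, "y": 0.9, "z": 0, "wx": 0, "wy": 0, "wz": 0}, {"hand": 0, "x": 0.4, "y": 0.9, "z": 0, "wx": 0, "wy": 0, "wz": 0}, {"hand": 0, "x": 0.4, "y": 0.9, "z": 0, "wx": 0, "wy": 0, "wz": 0}, {"hand": 0, "x": 0.4, "y": 0.9, "z": 0, "wx": 0, "wy": 0, "wz": 0}]}}

```text
time_s: 31.45
position: [0.4654, -0.2477, 0.2975]
tcp_rot: [[0.628, -0.778, -0.002], [-0.778, -0.628, 0.001], [-0.003, 0.001, -1.0]]
force: [-0.5, -0.2, -3.2]
opening: 0.249
```

Request:
{"op": "move_arm", "data": {"moves": [{"hand": 0, "x": 0.4, "y": 0.9, "z": 0, "wx": 0, "wy": 0, "wz": 0}, {"hand": 0, "x": 0.4, "y": 0.9, "z": 0, "wx": 0, "wy": 0, "wz": 0}, {"hand": 0, "x": 0.3, "y": 0.7, "z": 0, "wx": 0, "wy": 0, "wz": 0}, {"hand": 0, "x": 0.2, "y": 0.4, "z": 0, "wx": 0, "wy": 0, "wz": 0}, {"hand": 0, "x": 0, "y": 0, "z": 0, "wx": 0, "wy": 0, "wz": 0}, {"hand": 0, "x": 0, "y": 0, "z": 0, "wx": 0, "wy": 0, "wz": 0}]}}

```text
time_s: 32.05
position: [0.4311, -0.3172, 0.2981]
tcp_rot: [[0.628, -0.778, -0.001], [-0.778, -0.628, 0.002], [-0.002, -0.001, -1.0]]
force: [-0.2, 0.5, -3.7]
opening: 0.251
```

```bash
python3 go.py .428 -.328 .30 -51
cat > tr.py <<'E'
from h import *
import sys
for n in("scene","side","wrist"):
    c=cap(n,n+sys.argv[1]);w=cloud(c);hsv=cv2.cvtColor(c["image"],cv2.COLOR_RGB2HSV)
    Hh,S,V=[hsv[...,i].astype(int) for i in range(3)];X,Y,Z=w[...,0],w[...,1],w[...,2]
    m=(Hh>14)&(Hh<32)&(S>110)&(Z>.033)&(Z<.05)&(Y<-.22)&(Y>-.33)&(X<.7)&(X>.35)
    k,l,s,ce=cv2.connectedComponentsWithStats(m.astype(np.uint8))
    for i in range(1,k):
        if s[i,4]>4:
            u,v=ce[i];print(n,"stud",s[i,4],onz(c,u,v,.037)[:2].round(4),np.median(w[l==i],0).round(4))
    m=(abs(Z-.032)<.003)&(Y<-.24)&(Y>-.42)&(X<.72)&(X>.35)&(Hh<25)&(S>60)
    k,l,s,ce=cv2.connectedComponentsWithStats(m.astype(np.uint8))
    for i in range(1,k):
        if s[i,4]>100:
            vs,us=np.where(l==i);P=np.array([onz(c,u,v,.032)[:2] for u,v in zip(us,vs)])
            r=cv2.minAreaRect((P*1000).astype(np.float32));print(n,"rim",s[i,4],r)
E
python3 tr.py t1
```

```text
pos [ 0.4311 -0.3172  0.2981] phi -51.1 tilt [-6.0e-04  1.8e-03 -1.0e+00] j [-48.3  18.4  89.4   0.   72.3  92.7] F [-0.2  0.5 -3.7] M [0.16 0.1  0.01] open 21.8
units [ 0.257  0.368 -0.078] wz -0.1 j6 goal 91.65583518763549
scene stud 16 [ 0.4329 -0.2709] [ 0.4334 -0.2708  0.0376]
scene stud 21 [ 0.5199 -0.2772] [ 0.5204 -0.2772  0.037 ]
scene stud 23 [ 0.5393 -0.2781] [ 0.5403 -0.2778  0.0371]
scene stud 21 [ 0.6059 -0.2829] [ 0.6063 -0.283   0.0375]
scene stud 24 [ 0.6263 -0.2846] [ 0.6269 -0.2846  0.0383]
scene stud 25 [ 0.6467 -0.2856] [ 0.6463 -0.2853  0.0369]
scene rim 1079 ((526.3522338867188, -328.21258544921875), (124.63925170898438, 300.8486328125), 86.13975524902344)
side stud 8 [ 0.6477 -0.2763] [ 0.6486 -0.2798  0.0349]
side stud 7 [ 0.5208 -0.2676] [ 0.5217 -0.2713  0.0347]
side stud 6 [ 0.434  -0.2631] [ 0.4342 -0.2651  0.0355]
side rim 110 ((413.6085510253906, -262.9349365234375), (84.16416931152344, 50.14398956298828), 19.023332595825195)
wrist stud 19 [ 0.6718 -0.3202] [ 0.6732 -0.3199  0.0333]
wrist stud 29 [ 0.6723 -0.3041] [ 0.6738 -0.3037  0.0336]
wrist stud 17
[... 606 characters left out ...]
0.2914  0.0343]
wrist stud 8 [ 0.5553 -0.2907] [ 0.5556 -0.2898  0.0336]
wrist stud 29 [ 0.5366 -0.2903] [ 0.5376 -0.2898  0.0334]
wrist stud 66 [ 0.541 -0.277] [ 0.5409 -0.2769  0.0366]
wrist stud 21 [ 0.5111 -0.2882] [ 0.5114 -0.2873  0.0337]
wrist stud 10 [ 0.4783 -0.3222] [ 0.4783 -0.3223  0.0337]
wrist stud 63 [ 0.5213 -0.2757] [ 0.5213 -0.2758  0.0367]
wrist stud 6 [ 0.48   -0.3086] [ 0.4798 -0.3083  0.0334]
wrist stud 7 [ 0.4798 -0.3028] [ 0.4796 -0.3022  0.0335]
wrist stud 15 [ 0.4928 -0.2865] [ 0.4921 -0.2858  0.0334]
wrist stud 18 [ 0.4776 -0.2855] [ 0.4779 -0.2846  0.0334]
wrist rim 4277 ((528.09619140625, -325.75335693359375), (124.24543762207031, 295.7734375), 86.02314758300781)
```

View pics/wristt1.png

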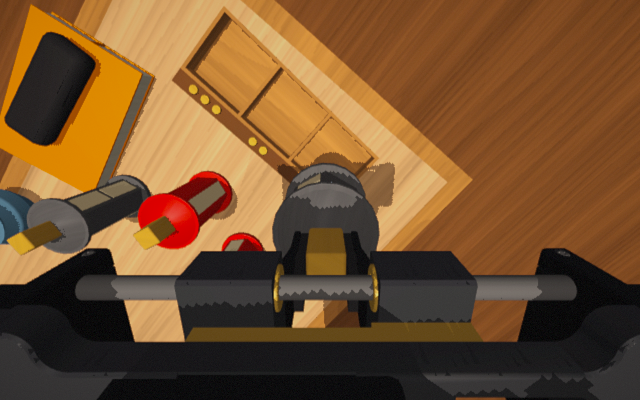

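Wrist and stud fits agree: the tray centre is about (0.527, -0.337) at -4°, so pocket 1 is at (0.430, -0.3305). Lower the lantern.

Request:
{"op": "move_arm", "data": {"moves": [{"hand": 0, "x": 0.39, "y": 0.37, "z": 0.3, "wx": 0, "wy": 0, "wz": 0}, {"hand": 0, "x": 0, "y": 0, "z": 0.6, "wx": 0, "wy": 0, "wz": 0}, {"hand": 0, "x": 0, "y": 0, "z": 0.8, "wx": 0, "wy": 0, "wz": 0}, {"hand": 0, "x": 0, "y": 0, "z": 0.8, "wx": 0, "wy": 0, "wz": 0}, {"hand": 0, "x": 0, "y": 0, "z": 0.8, "wx": 0, "wy": 0, "wz": 0}, {"hand": 0, "x": 0, "y": 0, "z": 0.8, "wx": 0, "wy": 0, "wz": 0}, {"hand": 0, "x": 0, "y": 0, "z": 0.8, "wx": 0, "wy": 0, "wz": 0}, {"hand": 0, "x": 0, "y": 0, "z": 0.6, "wx": 0, "wy": 0, "wz": 0}, {"hand": 0, "x": 0, "y": 0, "z": 0.3, "wx": 0, "wy": 0, "wz": 0}, {"hand": 0, "x": 0, "y": 0, "z": 0, "wx": 0, "wy": 0, "wz": 0}, {"hand": 0, "x": 0, "y": 0, "z": 0, "wx": 0, "wy": 0, "wz": 0}]}}

```text
time_s: 33.3
position: [0.4308, -0.332, 0.1538]
tcp_rot: [[0.629, -0.778, 0.001], [-0.778, -0.629, -0.001], [0.001, 0.0, -1.0]]
force: [-0.1, -0.0, -3.2]
opening: 0.254
```

```bash
python3 go.py .43 -.3305 .0978 -51; python3 tr.py t2|grep -E "rim"
```

```text
pos [ 0.4308 -0.332   0.1538] phi -51.06 tilt [ 6.e-04 -9.e-04 -1.e+00] j [-49.4  29.4  97.7  -0.   52.8  91.7] F [-0.1 -0.  -3.2] M [0.09 0.11 0.04] open 22.1
units [-0.068 -0.012  2.241] wz -0.06 j6 goal 91.64379998728384
scene rim 888 ((527.4887084960938, -300.4659729003906), (71.72230529785156, 299.3560485839844), 85.485107421875)
scene rim 225 ((560.3612670898438, -360.93060302734375), (65.39060974121094, 178.6398162841797), 85.45096588134766)
side rim 106 ((414.66253662109375, -267.889892578125), (84.37824249267578, 50.396583557128906), 19.02044677734375)
wrist rim 8999 ((527.78759765625, -325.8468017578125), (124.57650756835938, 296.8062744140625), 86.03501892089844)
wrist rim 156 ((717.84326171875, -247.8813018798828), (8.593944549560547, 17.297311782836914), 4.88185977935791)
```

View pics/wristt2.png

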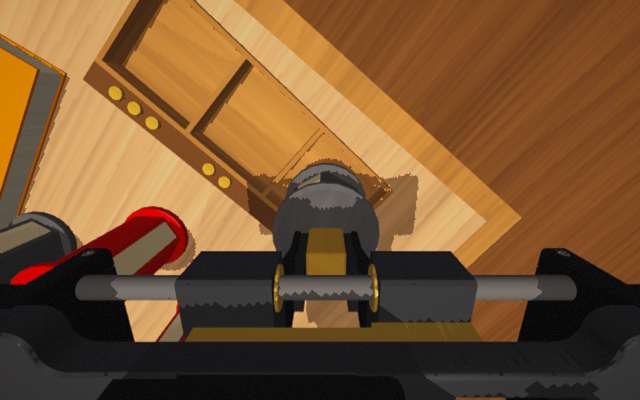

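Request:
{"op": "move_arm", "data": {"moves": [{"hand": 0, "x": -0.06, "y": 0, "z": 0.5, "wx": 0, "wy": 0, "wz": 0}, {"hand": 0, "x": 0, "y": 0, "z": 0.6, "wx": 0, "wy": 0, "wz": 0}, {"hand": 0, "x": 0, "y": 0, "z": 0.5, "wx": 0, "wy": 0, "wz": 0}, {"hand": 0, "x": 0, "y": 0, "z": 0.3, "wx": 0, "wy": 0, "wz": 0}, {"hand": 0, "x": 0, "y": 0, "z": 0.2, "wx": 0, "wy": 0, "wz": 0}, {"hand": 0, "x": 0, "y": 0, "z": 0.1, "wx": 0, "wy": 0, "wz": 0}, {"hand": 0, "x": 0, "y": 0, "z": 0, "wx": 0, "wy": 0, "wz": 0}, {"hand": 0, "x": 0, "y": 0, "z": 0, "wx": 0, "wy": 0, "wz": 0}]}}

```text
time_s: 34.25
position: [0.4297, -0.3305, 0.0989]
tcp_rot: [[0.628, -0.778, 0.001], [-0.778, -0.628, -0.001], [0.001, -0.0, -1.0]]
force: [0.3, 0.7, -3.6]
opening: 0.252
```

```bash
python3 go.py .43 -.3305 .0978 -51
```

```text
pos [ 0.4297 -0.3305  0.0989] phi -51.07 tilt [ 5.e-04 -6.e-04 -1.e+00] j [-49.4  34.2 100.2  -0.   45.5  91.7] F [ 0.3  0.7 -3.6] M [ 0.08  0.08 -0.08] open 22.0
units [ 0.008 -0.01   0.043] wz -0.07 j6 goal 91.64379998728384
```

Request:
{"op": "move_arm", "data": {"moves": [{"hand": 0, "x": 0, "y": 0, "z": 0.05, "wx": 0, "wy": 0, "wz": 0}, {"hand": 0, "x": 0, "y": 0, "z": 0.03, "wx": 0, "wy": 0, "wz": 0}, {"hand": 0, "x": 0, "y": 0, "z": 0, "wx": 0, "wy": 0, "wz": 0}]}}

```text
time_s: 34.55
position: [0.4299, -0.3306, 0.0975]
tcp_rot: [[0.628, -0.778, 0.001], [-0.778, -0.628, -0.001], [0.002, -0.0, -1.0]]
force: [0.3, 1.3, 4.3]
opening: 0.255
```

Request:
{"op": "move_arm", "data": {"moves": [{"hand": 55, "x": 0, "y": 0, "z": 0, "wx": 0, "wy": 0, "wz": 0}, {"hand": 55, "x": 0, "y": 0, "z": 0, "wx": 0, "wy": 0, "wz": 0}, {"hand": 55, "x": 0, "y": 0, "z": 0, "wx": 0, "wy": 0, "wz": 0}, {"hand": 55, "x": 0, "y": 0, "z": 0, "wx": 0, "wy": 0, "wz": 0}, {"hand": 55, "x": 0, "y": 0, "z": 0, "wx": 0, "wy": 0, "wz": 0}, {"hand": 55, "x": 0, "y": 0, "z": -0.4, "wx": 0, "wy": 0, "wz": 0}, {"hand": 55, "x": 0, "y": 0, "z": -0.8, "wx": 0, "wy": 0, "wz": 0}, {"hand": 55, "x": 0, "y": 0, "z": -1, "wx": 0, "wy": 0, "wz": 0}, {"hand": 55, "x": 0, "y": 0, "z": -1, "wx": 0, "wy": 0, "wz": 0}, {"hand": 55, "x": 0, "y": 0, "z": -1, "wx": 0, "wy": 0, "wz": 0}, {"hand": 55, "x": 0, "y": 0, "z": -1, "wx": 0, "wy": 0, "wz": 0}, {"hand": 55, "x": 0, "y": 0, "z": -1, "wx": 0, "wy": 0, "wz": 0}, {"hand": 87, "x": 0, "y": 0, "z": -0.5, "wx": 0, "wy": 0, "wz": 0}, {"hand": 87, "x": 0, "y": 0, "z": 0, "wx": 0, "wy": 0, "wz": 0}, {"hand": 87, "x": 0, "y": 0, "z": 0, "wx": 0, "wy": 0, "wz": 0}]}}

```text
time_s: 36.05
position: [0.429, -0.3297, 0.2636]
tcp_rot: [[0.628, -0.778, -0.001], [-0.778, -0.628, 0.001], [-0.001, 0.0, -1.0]]
force: [0.7, 0.4, -0.1]
opening: 0.822
```

```bash
python3 go.py .658 -.057 .27 155.7; python3 m2.py|grep -E "stem";python3 - <<'E'
from h import *
for n in("wrist","scene"):
    c=cap(n,n+"t3");w=cloud(c);hs=cv2.cvtColor(c["image"],cv2.COLOR_RGB2HSV).astype(int)
    m=(hs[...,0]>10)&(hs[...,0]<35)&(hs[...,1]>90)&(abs(w[...,2]-.127)<.006)&(np.hypot(w[...,0]-.43,w[...,1]+.33)<.06)
    q=w[m];print(n,m.sum(),np.median(q,0).round(4) if len(q) else None)
E
```

```text
pos [ 0.429  -0.3297  0.2636] phi -51.07 tilt [-7.e-04  8.e-04 -1.e+00] j [-49.4  21.   91.3  -0.   67.8  91.7] F [ 0.7  0.4 -0.1] M [ 0.1   0.15 -0.05] open 71.5
units [ -2.732 -13.981  -0.256] wz 153.23 j6 goal -80.32620480389458
scene stemT 83 medz 0.183 rect [446.  -95.7] [23.6 25.5] 47.02 cloud [445.1 -95.6] [22.7 22.5] 51.4
scene stemT 86 medz 0.1833 rect [ 553.7 -155. ] [20.1 25.1] 69.25 cloud [ 552.4 -154.6] [21.7 21.5] 65.47
scene stemT 105 medz 0.1829 rect [658.8 -61.4] [21.8 25.2] 65.68 cloud [657.4 -60.8] [21.9 22.1] 65.8
side stemT 45 medz 0.1799 rect [ 552.4 -143.8] [25.8 24.2] 18.95 cloud [ 553.7 -147.5] [23.5 23.9] 64.87
side stemT 48 medz 0.1802 rect [656.3 -50.1] [24.2 25.9] 68.04 cloud [658.1 -53.8] [22.7 22. ] 62.33
side stemT 55 medz 0.1799 rect [445.8 -84.8] [23.9 27. ] 47.02 cloud [447.1 -88.5] [24.2 26.5] 44.86
wrist stemT 52 medz 0.1807 rect [ 557.9 -164.9] [13.8  4.8] 59.38 cloud [ 558.9 -162.3] [9.9 4.5] 47.87
wrist 379 [ 0.4314 -0.3315  0.1277]
scene 91 [ 0.4315 -0.3323  0.1284]
```

View pics/wristt3.png

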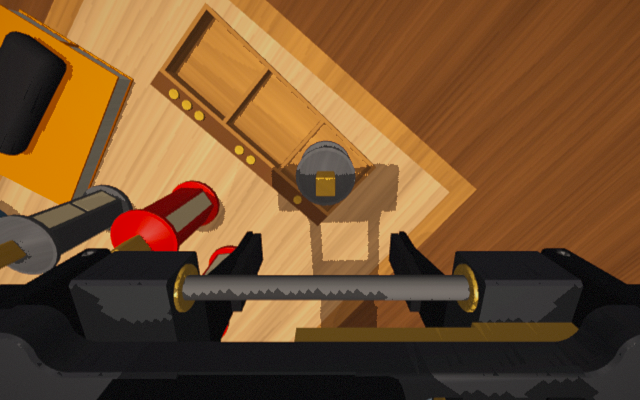

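View pics/scenet3.png

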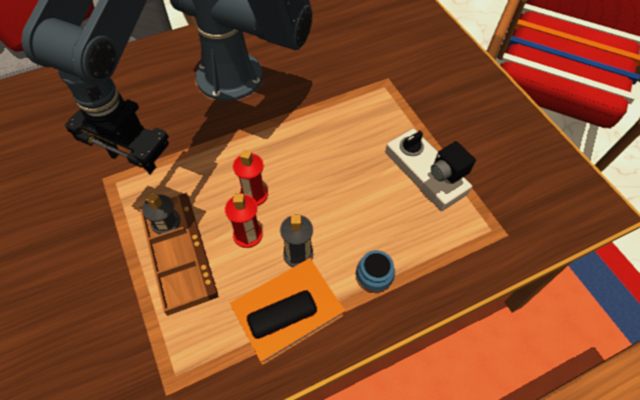

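The small lantern stands in pocket 1 (stem top 0.1277, centred). Now to the tall one.

Request:
{"op": "move_arm", "data": {"moves": [{"hand": 87, "x": -0.1, "y": -0.4, "z": -0.26, "wx": 0, "wy": 0, "wz": 0}, {"hand": 87, "x": -0.17, "y": -0.8, "z": 0, "wx": 0, "wy": 0, "wz": 0}, {"hand": 87, "x": -0.2, "y": -1, "z": 0, "wx": 0, "wy": 0, "wz": 0}, {"hand": 87, "x": -0.2, "y": -1, "z": 0, "wx": 0, "wy": 0, "wz": 0}, {"hand": 87, "x": -0.2, "y": -1, "z": 0, "wx": 0, "wy": 0, "wz": 0}, {"hand": 87, "x": -0.2, "y": -1, "z": 0, "wx": 0, "wy": 0, "wz": 0}, {"hand": 87, "x": -0.2, "y": -1, "z": 0, "wx": 0, "wy": 0, "wz": 0}, {"hand": 87, "x": -0.2, "y": -1, "z": 0, "wx": 0, "wy": 0, "wz": 0}, {"hand": 87, "x": -0.2, "y": -1, "z": 0, "wx": 0, "wy": 0, "wz": 0}, {"hand": 87, "x": -0.2, "y": -1, "z": 0, "wx": 0, "wy": 0, "wz": 0}, {"hand": 87, "x": -0.2, "y": -1, "z": 0, "wx": 0, "wy": 0, "wz": 0}, {"hand": 87, "x": -0.2, "y": -1, "z": 0, "wx": 0, "wy": 0, "wz": 0}, {"hand": 87, "x": -0.2, "y": -1, "z": 0, "wx": 0, "wy": 0, "wz": 0}, {"hand": 87, "x": -0.2, "y": -1, "z": 0, "wx": 0, "wy": 0, "wz": 0}, {"hand": 87, "x": -0.06, "y": -0.78, "z": 0, "wx": 0, "wy": 0, "wz": 0}, {"hand": 87, "x": 0, "y": 0, "z": 0, "wx": 0, "wy": 0, "wz": 0}, {"hand": 87, "x": 0, "y": 0, "z": 0, "wx": 0, "wy": 0, "wz": -5}, {"hand": 87, "x": 0, "y": 0, "z": 0, "wx": 0, "wy": 0, "wz": -8.5}, {"hand": 87, "x": 0, "y": 0, "z": 0, "wx": 0, "wy": 0, "wz": -8.5}, {"hand": 87, "x": 0, "y": 0, "z": 0, "wx": 0, "wy": 0, "wz": -8.5}]}}

```text
time_s: 38.3
position: [0.6577, -0.0577, 0.2706]
tcp_rot: [[0.938, -0.346, -0.001], [-0.346, -0.938, -0.0], [-0.001, 0.0, -1.0]]
force: [-0.1, -0.6, 1.0]
opening: 0.997
```

Request:
{"op": "move_arm", "data": {"moves": [{"hand": 87, "x": 0, "y": 0, "z": 0, "wx": 0, "wy": 0, "wz": -8.5}, {"hand": 87, "x": 0, "y": 0, "z": 0, "wx": 0, "wy": 0, "wz": -8.5}, {"hand": 87, "x": 0, "y": 0, "z": 0, "wx": 0, "wy": 0, "wz": -8.5}, {"hand": 87, "x": 0, "y": 0, "z": 0, "wx": 0, "wy": 0, "wz": -8.5}, {"hand": 87, "x": 0, "y": 0, "z": 0, "wx": 0, "wy": 0, "wz": -8.5}, {"hand": 87, "x": 0, "y": 0, "z": 0, "wx": 0, "wy": 0, "wz": -8.5}, {"hand": 87, "x": 0, "y": 0, "z": 0, "wx": 0, "wy": 0, "wz": -8.5}, {"hand": 87, "x": 0, "y": 0, "z": 0, "wx": 0, "wy": 0, "wz": -8.5}, {"hand": 87, "x": 0, "y": 0, "z": 0, "wx": 0, "wy": 0, "wz": -8.5}, {"hand": 87, "x": 0, "y": 0, "z": 0, "wx": 0, "wy": 0, "wz": -8.5}, {"hand": 87, "x": 0, "y": 0, "z": 0, "wx": 0, "wy": 0, "wz": -8.5}, {"hand": 87, "x": 0, "y": 0, "z": 0, "wx": 0, "wy": 0, "wz": -8.5}, {"hand": 87, "x": 0, "y": 0, "z": 0, "wx": 0, "wy": 0, "wz": -8.5}, {"hand": 87, "x": 0, "y": 0, "z": 0, "wx": 0, "wy": 0, "wz": -8.5}, {"hand": 87, "x": 0, "y": 0, "z": 0, "wx": 0, "wy": 0, "wz": -8.5}, {"hand": 87, "x": 0, "y": 0, "z": 0, "wx": 0, "wy": 0, "wz": -8.5}, {"hand": 87, "x": 0, "y": 0, "z": 0, "wx": 0, "wy": 0, "wz": -8.5}, {"hand": 87, "x": 0, "y": 0, "z": 0, "wx": 0, "wy": 0, "wz": -8.5}, {"hand": 87, "x": 0, "y": 0, "z": 0, "wx": 0, "wy": 0, "wz": -8.5}, {"hand": 87, "x": 0, "y": 0, "z": 0, "wx": 0, "wy": 0, "wz": -8.5}]}}

```text
time_s: 40.3
position: [0.6577, -0.0578, 0.2706]
tcp_rot: [[-0.864, 0.504, -0.001], [0.504, 0.864, -0.0], [0.001, -0.001, -1.0]]
force: [-0.4, 0.5, 0.5]
opening: 0.998
```

```bash
python3 go.py .658 -.057 .27 155.7; python3 m2.py|grep -E "stem"
```

```text
pos [ 0.6577 -0.0578  0.2706] phi 149.75 tilt [-1.e-03 -1.e-04 -1.e+00] j [-14.7  30.5  73.4  -0.   76.2 -74.4] F [-0.4  0.5  0.5] M [ 0.07 -0.06  0.06] open 86.9
units [0.005 0.033 0.024] wz -5.95 j6 goal -80.32620480389458
scene stemT 90 medz 0.183 rect [ 554.  -154.5] [23.3 23.6] 64.72 cloud [ 552.9 -153.7] [21.7 22.9] 69.96
scene stemT 102 medz 0.1832 rect [658.9 -61.4] [21.8 25.2] 65.68 cloud [657.8 -60.9] [21.9 21.6] 66.47
side stemT 43 medz 0.1805 rect [ 553.1 -143.3] [26.2 22.9] 66.1 cloud [ 553.7 -147.4] [22.3 21.4] 72.52
side stemT 49 medz 0.1796 rect [657.9 -50.4] [26.3 23.9] 78.8 cloud [659.  -54.5] [24.7 22.9] 72.67
side stemT 50 medz 0.1796 rect [445.8 -84.8] [23.9 27. ] 47.02 cloud [446.  -89.9] [25.7 23.6] 44.21
wrist stemT 616 medz 0.1824 rect [451.5 -95. ] [25.3 15.4] 49.41 cloud [449.6 -95.1] [22.4 16. ] 46.64
wrist stemT 636 medz 0.1825 rect [ 554.  -150.3] [24.6 22. ] 67.28 cloud [ 553.6 -151.6] [23.2 22. ] 67.4
wrist stemT 531 medz 0.1827 rect [657.7 -57.9] [21.9 23.5] 65.5 cloud [658.6 -58.3] [22.1 22.1] 64.82
```

View pics/wrist1.png

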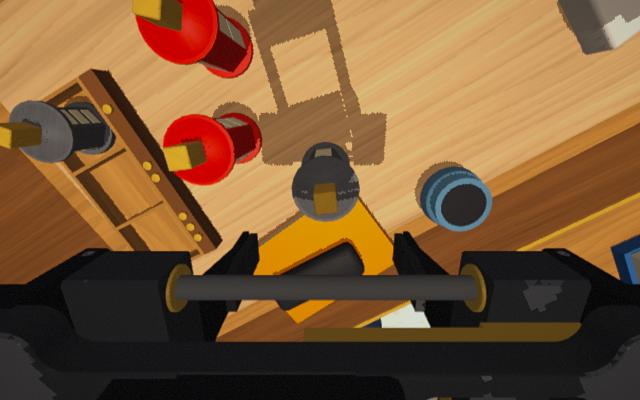

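The tall lantern is still at (0.658, -0.058), stem yaw 65.2°. Align, descend, grip.

Request:
{"op": "move_arm", "data": {"moves": [{"hand": 60, "x": 0, "y": 0.02, "z": 0, "wx": 0, "wy": 0, "wz": -5.5}, {"hand": 60, "x": 0, "y": 0, "z": 0.5, "wx": 0, "wy": 0, "wz": 0}, {"hand": 60, "x": 0, "y": 0, "z": 0.8, "wx": 0, "wy": 0, "wz": 0}, {"hand": 60, "x": 0, "y": 0, "z": 0.8, "wx": 0, "wy": 0, "wz": 0}, {"hand": 60, "x": 0, "y": 0, "z": 0.8, "wx": 0, "wy": 0, "wz": 0}, {"hand": 60, "x": 0, "y": 0, "z": 0.8, "wx": 0, "wy": 0, "wz": 0}, {"hand": 60, "x": 0, "y": 0, "z": 0.6, "wx": 0, "wy": 0, "wz": 0}, {"hand": 60, "x": 0, "y": 0, "z": 0.4, "wx": 0, "wy": 0, "wz": 0}, {"hand": 60, "x": 0, "y": 0, "z": 0, "wx": 0, "wy": 0, "wz": 0}, {"hand": 60, "x": 0, "y": 0, "z": 0, "wx": 0, "wy": 0, "wz": 0}]}}

```text
time_s: 41.45
position: [0.659, -0.0571, 0.1533]
tcp_rot: [[-0.905, 0.424, 0.001], [0.424, 0.905, -0.0], [-0.001, 0.0, -1.0]]
force: [0.9, 0.3, 0.5]
opening: 0.691
```

Request:
{"op": "move_arm", "data": {"moves": [{"hand": 0, "x": 0, "y": 0, "z": 0, "wx": 0, "wy": 0, "wz": 0}, {"hand": 0, "x": 0, "y": 0, "z": 0, "wx": 0, "wy": 0, "wz": 0}, {"hand": 0, "x": 0, "y": 0, "z": 0, "wx": 0, "wy": 0, "wz": 0}, {"hand": 0, "x": 0, "y": 0, "z": 0, "wx": 0, "wy": 0, "wz": 0}, {"hand": 0, "x": 0, "y": 0, "z": 0, "wx": 0, "wy": 0, "wz": 0}, {"hand": 0, "x": 0, "y": 0, "z": 0, "wx": 0, "wy": 0, "wz": 0}, {"hand": 0, "x": 0, "y": 0, "z": 0, "wx": 0, "wy": 0, "wz": 0}, {"hand": 0, "x": 0, "y": 0, "z": 0, "wx": 0, "wy": 0, "wz": 0}]}}

```text
time_s: 42.25
position: [0.6585, -0.0571, 0.1531]
tcp_rot: [[-0.906, 0.424, -0.0], [0.424, 0.906, -0.0], [0.0, -0.0, -1.0]]
force: [-0.5, -1.0, 0.9]
opening: 0.252
```

```bash
python3 go.py .6827 .1778 .212 99.1
```

```text
pos [ 0.6585 -0.0571  0.1531] phi 154.93 tilt [-4.e-04 -0.e+00 -1.e+00] j [-14.6  37.4  80.2  -0.   62.4 -79.5] F [-0.5 -1.   0.9] M [0.04 0.1  0.04] open 21.9
units [ 3.106  8.921 -2.358] wz 55.83 j6 goal -3.5549664948802047
```

Request:
{"op": "move_arm", "data": {"moves": [{"hand": 0, "x": 0, "y": 0, "z": -0.4, "wx": 0, "wy": 0, "wz": 0}, {"hand": 0, "x": 0, "y": 0, "z": -0.8, "wx": 0, "wy": 0, "wz": 0}, {"hand": 0, "x": 0, "y": 0, "z": -0.8, "wx": 0, "wy": 0, "wz": 0}, {"hand": 0, "x": 0.1, "y": 0.3, "z": -0.4, "wx": 0, "wy": 0, "wz": 0}, {"hand": 0, "x": 0.3, "y": 0.8, "z": 0, "wx": 0, "wy": 0, "wz": 0}, {"hand": 0, "x": 0.3, "y": 0.9, "z": 0, "wx": 0, "wy": 0, "wz": 0}, {"hand": 0, "x": 0.3, "y": 0.9, "z": 0, "wx": 0, "wy": 0, "wz": 0}, {"hand": 0, "x": 0.3, "y": 0.9, "z": 0, "wx": 0, "wy": 0, "wz": 0}, {"hand": 0, "x": 0.3, "y": 0.9, "z": 0, "wx": 0, "wy": 0, "wz": 0}, {"hand": 0, "x": 0.3, "y": 0.9, "z": 0, "wx": 0, "wy": 0, "wz": 0}, {"hand": 0, "x": 0.3, "y": 0.9, "z": 0, "wx": 0, "wy": 0, "wz": 0}, {"hand": 0, "x": 0.3, "y": 0.9, "z": 0, "wx": 0, "wy": 0, "wz": 0}, {"hand": 0, "x": 0.3, "y": 0.8, "z": 0, "wx": 0, "wy": 0, "wz": 0}, {"hand": 0, "x": 0.3, "y": 0.7, "z": 0, "wx": 0, "wy": 0, "wz": 0}, {"hand": 0, "x": 0, "y": 0, "z": 0, "wx": 0, "wy": 0, "wz": 0}]}}

```text
time_s: 43.75
position: [0.6819, 0.181, 0.2125]
tcp_rot: [[-0.907, 0.421, -0.001], [0.421, 0.907, 0.002], [0.002, 0.001, -1.0]]
force: [0.4, 0.0, -3.6]
opening: 0.247
```

Request:
{"op": "move_arm", "data": {"moves": [{"hand": 0, "x": 0, "y": 0, "z": 0, "wx": 0, "wy": 0, "wz": 4}, {"hand": 0, "x": 0, "y": 0, "z": 0, "wx": 0, "wy": 0, "wz": 8}, {"hand": 0, "x": 0, "y": 0, "z": 0, "wx": 0, "wy": 0, "wz": 8}, {"hand": 0, "x": 0, "y": 0, "z": 0, "wx": 0, "wy": 0, "wz": 8}, {"hand": 0, "x": 0, "y": 0, "z": 0, "wx": 0, "wy": 0, "wz": 8}, {"hand": 0, "x": 0, "y": 0, "z": 0, "wx": 0, "wy": 0, "wz": 8}, {"hand": 0, "x": 0, "y": 0, "z": 0, "wx": 0, "wy": 0, "wz": 8}, {"hand": 0, "x": 0, "y": 0, "z": 0, "wx": 0, "wy": 0, "wz": 3.8}, {"hand": 0, "x": 0, "y": 0, "z": 0, "wx": 0, "wy": 0, "wz": 0}, {"hand": 0, "x": 0, "y": 0, "z": 0, "wx": 0, "wy": 0, "wz": 0}]}}

```text
time_s: 44.75
position: [0.6825, 0.1768, 0.2128]
tcp_rot: [[-0.16, 0.987, -0.001], [0.987, 0.16, -0.0], [-0.0, -0.001, -1.0]]
force: [0.2, 0.6, -3.8]
opening: 0.248
```

```bash
python3 go.py .6827 .1778 .2131 99.1;python3 hl.py .13 E
```

```text
pos [0.6825 0.1768 0.2128] phi 99.19 tilt [-7.e-04 -4.e-04 -1.e+00] j [ 5.5 37.2 69.9 -0.  73.  -3.7] F [ 0.2  0.6 -3.8] M [-0.01 -0.04  0.01] open 21.6
units [ 0.038  0.013 -0.012] wz 0.09 j6 goal -3.5549664948802047
```

View pics/phE.png

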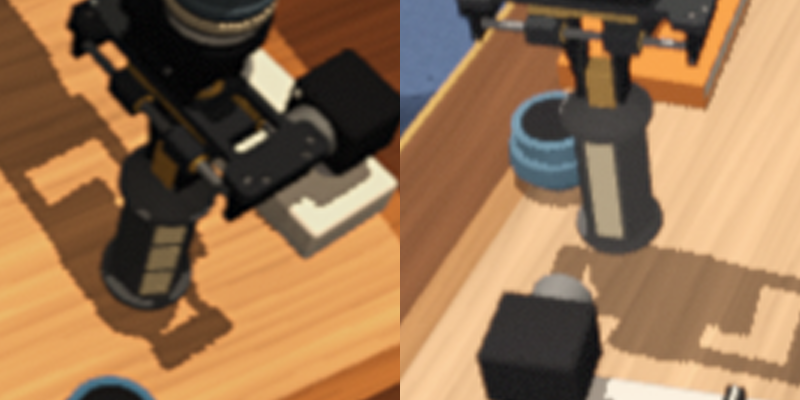

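The one-pane side faces the lens, and position and yaw are within 1 mm and 0.1°. Hold, then turn to the two-pane side.

Request:
{"op": "move_arm", "data": {"moves": [{"hand": 0, "x": 0, "y": 0, "z": 0, "wx": 0, "wy": 0, "wz": 0}, {"hand": 0, "x": 0, "y": 0, "z": 0, "wx": 0, "wy": 0, "wz": 0}, {"hand": 0, "x": 0, "y": 0, "z": 0, "wx": 0, "wy": 0, "wz": 0}, {"hand": 0, "x": 0, "y": 0, "z": 0, "wx": 0, "wy": 0, "wz": 0}, {"hand": 0, "x": 0, "y": 0, "z": 0, "wx": 0, "wy": 0, "wz": 0}, {"hand": 0, "x": 0, "y": 0, "z": 0, "wx": 0, "wy": 0, "wz": 0}, {"hand": 0, "x": 0, "y": 0, "z": 0, "wx": 0, "wy": 0, "wz": 0}, {"hand": 0, "x": 0, "y": 0, "z": 0, "wx": 0, "wy": 0, "wz": 0}, {"hand": 0, "x": 0, "y": 0, "z": 0, "wx": 0, "wy": 0, "wz": 0}, {"hand": 0, "x": 0, "y": 0, "z": 0, "wx": 0, "wy": 0, "wz": 0}, {"hand": 0, "x": 0, "y": 0, "z": 0, "wx": 0, "wy": 0, "wz": 0}, {"hand": 0, "x": 0, "y": 0, "z": 0, "wx": 0, "wy": 0, "wz": 0}, {"hand": 0, "x": 0, "y": 0, "z": 0, "wx": 0, "wy": 0, "wz": 0}, {"hand": 0, "x": 0, "y": 0, "z": 0, "wx": 0, "wy": 0, "wz": 0}, {"hand": 0, "x": 0, "y": 0, "z": 0, "wx": 0, "wy": 0, "wz": 0}, {"hand": 0, "x": 0, "y": 0, "z": 0, "wx": 0, "wy": 0, "wz": 0}, {"hand": 0, "x": 0, "y": 0, "z": 0, "wx": 0, "wy": 0, "wz": 0}]}}

```text
time_s: 46.55
position: [0.6827, 0.1773, 0.213]
tcp_rot: [[-0.159, 0.987, -0.0], [0.987, 0.159, -0.0], [-0.0, -0.0, -1.0]]
force: [0.1, 0.2, -3.3]
opening: 0.253
```

Request:
{"op": "move_arm", "data": {"moves": [{"hand": 0, "x": 0, "y": 0, "z": 0, "wx": 0, "wy": 0, "wz": 4}, {"hand": 0, "x": 0, "y": 0, "z": 0, "wx": 0, "wy": 0, "wz": 8}, {"hand": 0, "x": 0, "y": 0, "z": 0, "wx": 0, "wy": 0, "wz": 8}, {"hand": 0, "x": 0, "y": 0, "z": 0, "wx": 0, "wy": 0, "wz": 8}, {"hand": 0, "x": 0, "y": 0, "z": 0, "wx": 0, "wy": 0, "wz": 8}, {"hand": 0, "x": 0, "y": 0, "z": 0, "wx": 0, "wy": 0, "wz": 8}, {"hand": 0, "x": 0, "y": 0, "z": 0, "wx": 0, "wy": 0, "wz": 8}, {"hand": 0, "x": 0, "y": 0, "z": 0, "wx": 0, "wy": 0, "wz": 8}, {"hand": 0, "x": 0, "y": 0, "z": 0, "wx": 0, "wy": 0, "wz": 8}, {"hand": 0, "x": 0, "y": 0, "z": 0, "wx": 0, "wy": 0, "wz": 8}, {"hand": 0, "x": 0, "y": 0, "z": 0, "wx": 0, "wy": 0, "wz": 8}, {"hand": 0, "x": 0, "y": 0, "z": 0, "wx": 0, "wy": 0, "wz": 8}, {"hand": 0, "x": 0, "y": 0, "z": 0, "wx": 0, "wy": 0, "wz": 8}, {"hand": 0, "x": 0, "y": 0, "z": 0, "wx": 0, "wy": 0, "wz": 8}, {"hand": 0, "x": 0, "y": 0, "z": 0, "wx": 0, "wy": 0, "wz": 8}, {"hand": 0, "x": 0, "y": 0, "z": 0, "wx": 0, "wy": 0, "wz": 4}, {"hand": 0, "x": 0, "y": 0, "z": 0, "wx": 0, "wy": 0, "wz": 0}, {"hand": 0, "x": 0, "y": 0, "z": 0, "wx": 0, "wy": 0, "wz": 0}]}}

```text
time_s: 48.35
position: [0.6827, 0.1773, 0.2131]
tcp_rot: [[0.935, -0.355, -0.0], [-0.355, -0.935, -0.0], [-0.0, 0.0, -1.0]]
force: [0.4, 0.5, -3.4]
opening: 0.25
```

```bash
python3 go.py .6827 .1778 .2131 -20.9;python3 hl.py .13 F
```

```text
pos [0.6827 0.1773 0.2131] phi -20.78 tilt [-0. -0. -1.] j [  5.5  37.2  69.8  -0.   72.9 116.3] F [ 0.4  0.5 -3.4] M [0.09 0.12 0.01] open 21.7
units [-0.008 -0.018 -0.002] wz 0.12 j6 goal 116.4450335051198
```

View pics/phF.png

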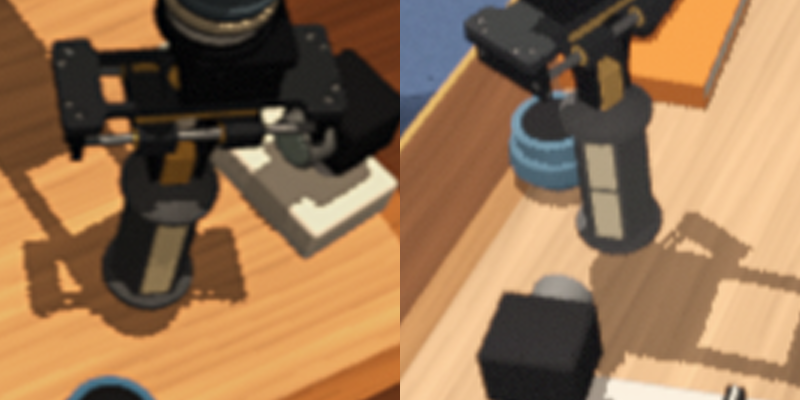

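The two-pane side is shown. Hold, then turn back 240° (the joint range demands it) to the three-pane side.

Request:
{"op": "move_arm", "data": {"moves": [{"hand": 0, "x": 0, "y": 0, "z": 0, "wx": 0, "wy": 0, "wz": 0}, {"hand": 0, "x": 0, "y": 0, "z": 0, "wx": 0, "wy": 0, "wz": 0}, {"hand": 0, "x": 0, "y": 0, "z": 0, "wx": 0, "wy": 0, "wz": 0}, {"hand": 0, "x": 0, "y": 0, "z": 0, "wx": 0, "wy": 0, "wz": 0}, {"hand": 0, "x": 0, "y": 0, "z": 0, "wx": 0, "wy": 0, "wz": 0}, {"hand": 0, "x": 0, "y": 0, "z": 0, "wx": 0, "wy": 0, "wz": 0}, {"hand": 0, "x": 0, "y": 0, "z": 0, "wx": 0, "wy": 0, "wz": 0}, {"hand": 0, "x": 0, "y": 0, "z": 0, "wx": 0, "wy": 0, "wz": 0}, {"hand": 0, "x": 0, "y": 0, "z": 0, "wx": 0, "wy": 0, "wz": 0}, {"hand": 0, "x": 0, "y": 0, "z": 0, "wx": 0, "wy": 0, "wz": 0}, {"hand": 0, "x": 0, "y": 0, "z": 0, "wx": 0, "wy": 0, "wz": 0}, {"hand": 0, "x": 0, "y": 0, "z": 0, "wx": 0, "wy": 0, "wz": 0}, {"hand": 0, "x": 0, "y": 0, "z": 0, "wx": 0, "wy": 0, "wz": 0}, {"hand": 0, "x": 0, "y": 0, "z": 0, "wx": 0, "wy": 0, "wz": 0}, {"hand": 0, "x": 0, "y": 0, "z": 0, "wx": 0, "wy": 0, "wz": 0}, {"hand": 0, "x": 0, "y": 0, "z": 0, "wx": 0, "wy": 0, "wz": 0}]}}

```text
time_s: 50.05
position: [0.6827, 0.1773, 0.213]
tcp_rot: [[0.934, -0.356, -0.0], [-0.356, -0.934, 0.0], [-0.0, 0.0, -1.0]]
force: [-0.2, -0.3, -3.3]
opening: 0.247
```

Request:
{"op": "move_arm", "data": {"moves": [{"hand": 0, "x": 0, "y": 0, "z": 0, "wx": 0, "wy": 0, "wz": -4}, {"hand": 0, "x": 0, "y": 0, "z": 0, "wx": 0, "wy": 0, "wz": -8}, {"hand": 0, "x": 0, "y": 0, "z": 0, "wx": 0, "wy": 0, "wz": -8}, {"hand": 0, "x": 0, "y": 0, "z": 0, "wx": 0, "wy": 0, "wz": -8}, {"hand": 0, "x": 0, "y": 0, "z": 0, "wx": 0, "wy": 0, "wz": -8}, {"hand": 0, "x": 0, "y": 0, "z": 0, "wx": 0, "wy": 0, "wz": -8}, {"hand": 0, "x": 0, "y": 0, "z": 0, "wx": 0, "wy": 0, "wz": -8}, {"hand": 0, "x": 0, "y": 0, "z": 0, "wx": 0, "wy": 0, "wz": -8}, {"hand": 0, "x": 0, "y": 0, "z": 0, "wx": 0, "wy": 0, "wz": -8}, {"hand": 0, "x": 0, "y": 0, "z": 0, "wx": 0, "wy": 0, "wz": -8}, {"hand": 0, "x": 0, "y": 0, "z": 0, "wx": 0, "wy": 0, "wz": -8}, {"hand": 0, "x": 0, "y": 0, "z": 0, "wx": 0, "wy": 0, "wz": -8}, {"hand": 0, "x": 0, "y": 0, "z": 0, "wx": 0, "wy": 0, "wz": -8}, {"hand": 0, "x": 0, "y": 0, "z": 0, "wx": 0, "wy": 0, "wz": -8}, {"hand": 0, "x": 0, "y": 0, "z": 0, "wx": 0, "wy": 0, "wz": -8}, {"hand": 0, "x": 0, "y": 0, "z": 0, "wx": 0, "wy": 0, "wz": -8}, {"hand": 0, "x": 0, "y": 0, "z": 0, "wx": 0, "wy": 0, "wz": -8}, {"hand": 0, "x": 0, "y": 0, "z": 0, "wx": 0, "wy": 0, "wz": -8}]}}

```text
time_s: 51.85
position: [0.6828, 0.1774, 0.2131]
tcp_rot: [[-0.492, 0.871, 0.0], [0.871, 0.492, 0.0], [0.0, 0.0, -1.0]]
force: [0.1, -1.0, -2.6]
opening: 0.25
```

Request:
{"op": "move_arm", "data": {"moves": [{"hand": 0, "x": 0, "y": 0, "z": 0, "wx": 0, "wy": 0, "wz": -8}, {"hand": 0, "x": 0, "y": 0, "z": 0, "wx": 0, "wy": 0, "wz": -8}, {"hand": 0, "x": 0, "y": 0, "z": 0, "wx": 0, "wy": 0, "wz": -8}, {"hand": 0, "x": 0, "y": 0, "z": 0, "wx": 0, "wy": 0, "wz": -8}, {"hand": 0, "x": 0, "y": 0, "z": 0, "wx": 0, "wy": 0, "wz": -8}, {"hand": 0, "x": 0, "y": 0, "z": 0, "wx": 0, "wy": 0, "wz": -8}, {"hand": 0, "x": 0, "y": 0, "z": 0, "wx": 0, "wy": 0, "wz": -8}, {"hand": 0, "x": 0, "y": 0, "z": 0, "wx": 0, "wy": 0, "wz": -8}, {"hand": 0, "x": 0, "y": 0, "z": 0, "wx": 0, "wy": 0, "wz": -8}, {"hand": 0, "x": 0, "y": 0, "z": 0, "wx": 0, "wy": 0, "wz": -8}, {"hand": 0, "x": 0, "y": 0, "z": 0, "wx": 0, "wy": 0, "wz": -8}, {"hand": 0, "x": 0, "y": 0, "z": 0, "wx": 0, "wy": 0, "wz": -8}, {"hand": 0, "x": 0, "y": 0, "z": 0, "wx": 0, "wy": 0, "wz": -4}, {"hand": 0, "x": 0, "y": 0, "z": 0, "wx": 0, "wy": 0, "wz": 0}, {"hand": 0, "x": 0, "y": 0, "z": 0, "wx": 0, "wy": 0, "wz": 0}]}}

```text
time_s: 53.35
position: [0.6827, 0.1773, 0.2131]
tcp_rot: [[-0.777, -0.63, 0.0], [-0.63, 0.777, 0.0], [-0.0, 0.0, -1.0]]
force: [-0.6, 0.1, -3.7]
opening: 0.251
```

```bash
python3 go.py .6827 .1778 .2131 219.1;python3 hl.py .13 G
```

```text
pos [0.6827 0.1773 0.2131] phi -140.96 tilt [ 0.  0. -1.] j [   5.5   37.2   69.8    0.    72.9 -123.5] F [-0.6  0.1 -3.7] M [ 0.16  0.03 -0.  ] open 21.8
units [-0.01   0.016 -0.001] wz -0.06 j6 goal -123.55496649488019
```

View pics/phG.png

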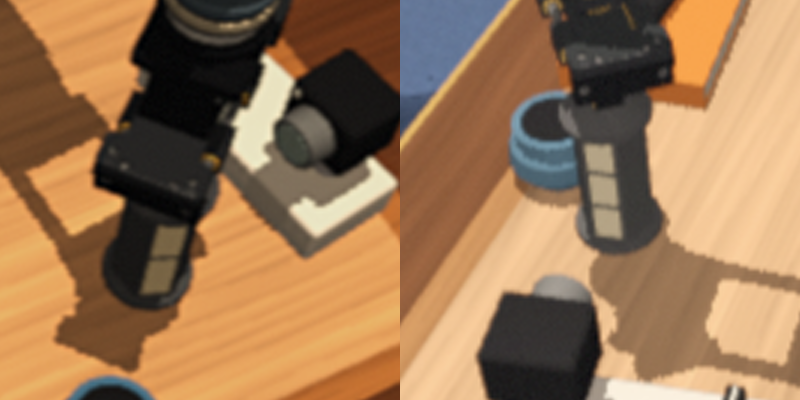

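The three-pane side is shown. Hold, lift and turn the wrist back into range.

Request:
{"op": "move_arm", "data": {"moves": [{"hand": 0, "x": 0, "y": 0, "z": 0, "wx": 0, "wy": 0, "wz": 0}, {"hand": 0, "x": 0, "y": 0, "z": 0, "wx": 0, "wy": 0, "wz": 0}, {"hand": 0, "x": 0, "y": 0, "z": 0, "wx": 0, "wy": 0, "wz": 0}, {"hand": 0, "x": 0, "y": 0, "z": 0, "wx": 0, "wy": 0, "wz": 0}, {"hand": 0, "x": 0, "y": 0, "z": 0, "wx": 0, "wy": 0, "wz": 0}, {"hand": 0, "x": 0, "y": 0, "z": 0, "wx": 0, "wy": 0, "wz": 0}, {"hand": 0, "x": 0, "y": 0, "z": 0, "wx": 0, "wy": 0, "wz": 0}, {"hand": 0, "x": 0, "y": 0, "z": 0, "wx": 0, "wy": 0, "wz": 0}, {"hand": 0, "x": 0, "y": 0, "z": 0, "wx": 0, "wy": 0, "wz": 0}, {"hand": 0, "x": 0, "y": 0, "z": 0, "wx": 0, "wy": 0, "wz": 0}, {"hand": 0, "x": 0, "y": 0, "z": 0, "wx": 0, "wy": 0, "wz": 0}, {"hand": 0, "x": 0, "y": 0, "z": 0, "wx": 0, "wy": 0, "wz": 0}, {"hand": 0, "x": 0, "y": 0, "z": 0, "wx": 0, "wy": 0, "wz": 0}, {"hand": 0, "x": 0, "y": 0, "z": 0, "wx": 0, "wy": 0, "wz": 0}, {"hand": 0, "x": 0, "y": 0, "z": 0, "wx": 0, "wy": 0, "wz": 0}, {"hand": 0, "x": 0, "y": 0, "z": 0, "wx": 0, "wy": 0, "wz": 0}]}}

```text
time_s: 55.05
position: [0.6828, 0.1773, 0.213]
tcp_rot: [[-0.776, -0.631, -0.0], [-0.631, 0.776, -0.0], [0.0, 0.0, -1.0]]
force: [0.5, 0.8, -3.1]
opening: 0.251
```

Request:
{"op": "move_arm", "data": {"moves": [{"hand": 0, "x": 0, "y": 0, "z": -0.4, "wx": 0, "wy": 0, "wz": 4}, {"hand": 0, "x": 0, "y": 0, "z": -0.4, "wx": 0, "wy": 0, "wz": 8}, {"hand": 0, "x": 0, "y": 0, "z": -0.4, "wx": 0, "wy": 0, "wz": 8}, {"hand": 0, "x": 0, "y": 0, "z": -0.4, "wx": 0, "wy": 0, "wz": 8}, {"hand": 0, "x": 0, "y": 0, "z": -0.2, "wx": 0, "wy": 0, "wz": 8}, {"hand": 0, "x": 0, "y": 0, "z": 0, "wx": 0, "wy": 0, "wz": 8}, {"hand": 0, "x": 0, "y": 0, "z": 0, "wx": 0, "wy": 0, "wz": 8}, {"hand": 0, "x": 0, "y": 0, "z": 0, "wx": 0, "wy": 0, "wz": 8}, {"hand": 0, "x": 0, "y": 0, "z": 0, "wx": 0, "wy": 0, "wz": 8}, {"hand": 0, "x": 0, "y": 0, "z": 0, "wx": 0, "wy": 0, "wz": 8}, {"hand": 0, "x": 0, "y": 0, "z": 0, "wx": 0, "wy": 0, "wz": 8}, {"hand": 0, "x": 0, "y": 0, "z": 0, "wx": 0, "wy": 0, "wz": 5}, {"hand": 0, "x": 0, "y": 0, "z": 0, "wx": 0, "wy": 0, "wz": 0}]}}

```text
time_s: 56.35
position: [0.6827, 0.1773, 0.258]
tcp_rot: [[-0.645, 0.764, -0.0], [0.764, 0.645, 0.0], [0.0, -0.0, -1.0]]
force: [0.3, -0.0, -3.9]
opening: 0.253
```

```bash
python3 go.py .685 -.29 .258 130;python3 m2.py | grep stem
python3 - <<'E'
from h import *
c=cap("scene","sc5")
E
```

```text
pos [0.6827 0.1773 0.258 ] phi 130.14 tilt [-1.e-04  0.e+00 -1.e+00] j [  5.5  35.   67.    0.   78.1 -34.6] F [ 0.3 -0.  -3.9] M [ 0.05 -0.05 -0.05] open 22.0
units [-1.4349e+01 -1.1981e+01  1.0000e-03] wz 0.14 j6 goal -71.52758483397875
scene stemT 84 medz 0.183 rect [446.4 -96.1] [23.6 26.8] 47.02 cloud [445.4 -95.3] [23.7 22.3] 41.45
scene stemT 85 medz 0.1834 rect [ 553.5 -155. ] [20.1 24.8] 69.25 cloud [ 552.2 -154.4] [20.5 22.6] 69.48
scene stemT 22 medz 0.1815 rect [709.  181.6] [ 5.5 24.7] 3.89 cloud [708.8 182.1] [ 2.4 26. ] 9.86
side stemT 41 medz 0.1796 rect [ 553.7 -143.4] [27.2 21.7] 58.28 cloud [ 553.8 -148.8] [24.5 20.6] 61.71
side stemT 51 medz 0.18 rect [446.7 -85.5] [23.9 24.6] 46.31 cloud [445.6 -90.2] [24.4 24.2] 46.15
wrist stemT 20 medz 0.183 rect [659.3 194.7] [7.9 1.8] 40.24 cloud [659.2 194.9] [7.9 0.6] 39.79
```

View pics/sc5.png

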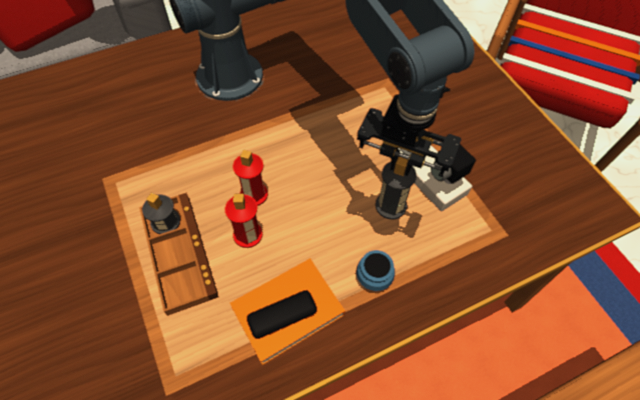

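The small lantern is still in pocket 1. Travel to the tray over the book edge (foot at about 0.105, above the 62 mm case).

Request:
{"op": "move_arm", "data": {"moves": [{"hand": 0, "x": -0.35, "y": -0.3, "z": 0, "wx": 0, "wy": 0, "wz": 0}, {"hand": 0, "x": -0.65, "y": -0.55, "z": 0, "wx": 0, "wy": 0, "wz": 0}, {"hand": 0, "x": -0.9, "y": -0.75, "z": 0, "wx": 0, "wy": 0, "wz": 0}, {"hand": 0, "x": -0.9, "y": -0.75, "z": 0, "wx": 0, "wy": 0, "wz": 0}, {"hand": 0, "x": -0.9, "y": -0.75, "z": 0, "wx": 0, "wy": 0, "wz": 0}, {"hand": 0, "x": -0.9, "y": -0.75, "z": 0, "wx": 0, "wy": 0, "wz": 0}, {"hand": 0, "x": -0.9, "y": -0.75, "z": 0, "wx": 0, "wy": 0, "wz": 0}, {"hand": 0, "x": -0.9, "y": -0.75, "z": 0, "wx": 0, "wy": 0, "wz": 0}, {"hand": 0, "x": -0.9, "y": -0.75, "z": 0, "wx": 0, "wy": 0, "wz": 0}, {"hand": 0, "x": -0.9, "y": -0.75, "z": 0, "wx": 0, "wy": 0, "wz": 0}, {"hand": 0, "x": -0.9, "y": -0.75, "z": 0, "wx": 0, "wy": 0, "wz": 0}, {"hand": 0, "x": -0.9, "y": -0.75, "z": 0, "wx": 0, "wy": 0, "wz": 0}, {"hand": 0, "x": -0.9, "y": -0.75, "z": 0, "wx": 0, "wy": 0, "wz": 0}, {"hand": 0, "x": -0.9, "y": -0.75, "z": 0, "wx": 0, "wy": 0, "wz": 0}, {"hand": 0, "x": -0.9, "y": -0.75, "z": 0, "wx": 0, "wy": 0, "wz": 0}, {"hand": 0, "x": -0.9, "y": -0.75, "z": 0, "wx": 0, "wy": 0, "wz": 0}, {"hand": 0, "x": -0.5, "y": -0.4, "z": 0, "wx": 0, "wy": 0, "wz": 0}, {"hand": 0, "x": -0.25, "y": -0.2, "z": 0, "wx": 0, "wy": 0, "wz": 0}, {"hand": 0, "x": 0, "y": 0, "z": 0, "wx": 0, "wy": 0, "wz": 0}]}}

```text
time_s: 58.45
position: [0.6852, -0.2904, 0.2578]
tcp_rot: [[-0.644, 0.765, -0.0], [0.765, 0.644, 0.0], [0.001, 0.0, -1.0]]
force: [-1.0, 0.2, -3.8]
opening: 0.247
```

```bash
python3 go.py .6238 -.3442 .2 130;python3 tr.py t5 | grep -E "rim|stud [2-9]"
```

```text
pos [ 0.6852 -0.2904  0.2578] phi 130.06 tilt [-3.e-04  4.e-04 -1.e+00] j [-31.5  38.5  60.1   0.   81.4 -71.6] F [-1.   0.2 -3.8] M [ 0.02 -0.01 -0.03] open 21.5
units [-0.068 -3.266  2.311] wz 0.06 j6 goal -77.85209578104511
side stud 5 [ 0.6497 -0.2765] [ 0.6516 -0.28    0.0335]
side stud 5 [ 0.5396 -0.2689] [ 0.5405 -0.2727  0.0351]
side stud 7 [ 0.5212 -0.2691] [ 0.5213 -0.2724  0.0341]
side stud 5 [ 0.4341 -0.2617] [ 0.4352 -0.2633  0.0356]
side rim 101 ((420.45806884765625, -263.14410400390625), (76.57447814941406, 42.198055267333984), 6.269138813018799)
wrist stud 49 [ 0.3941 -0.2799] [ 0.3915 -0.2806  0.0334]
wrist stud 9 [ 0.3867 -0.3014] [ 0.3845 -0.3018  0.0335]
wrist stud 23 [ 0.4137 -0.2801] [ 0.4116 -0.2808  0.0335]
wrist stud 5 [ 0.4214 -0.2805] [ 0.4198 -0.2818  0.0334]
wrist stud 8 [ 0.4422 -0.281 ] [ 0.4402 -0.281   0.0335]
wrist stud 6 [ 0.4496 -0.281 ] [ 0.448  -0.2813  0.0337]
wrist stud 34 [ 0.4611 -0.2832] [ 0.4594 -0.2839  0.0336]
wrist stud 57 [ 0.4945 -0.2854] [ 0.4923 -0.2861  0.0334]
wrist stud 7 [ 0.4829 -0.2916] [ 0.4821 -0.2923  0.0337]
wrist stud 41 [ 0.4817 -0.3169] [ 0.4802 -0.3183  0.0334]
wrist stud 91 [ 0.5217 -0.2755] [ 0.5217 -0.2755  0.0366]
wrist stud 44 [ 0.5245 -0.2874] [ 0.5239 -0.2877  0.0335]
wrist stud 85 [ 0.5415 -0.277 ] [ 0.5418 -0.2769  0.0368]
wrist stud 9 [ 0.5497 -0.289 ] [ 0.5484 -0.2892  0.0336]
wrist stud 23 [ 0.5602 -0.2898] [ 0.5595 -0.2903  0.0333]
wrist stud 5 [ 0.5692 -0.2911] [ 0.569  -0.2919  0.0335]
wrist stud 6 [ 0.5869 -0.2915] [ 0.5861 -0.2918  0.0338]
wrist stud 70 [ 0.608  -0.2814] [ 0.608  -0.2814  0.0369]
wrist stud 70 [ 0.6282 -0.2826] [ 0.6281 -0.2826  0.0366]
wrist stud 69 [ 0.6482 -0.2842] [ 0.6482 -0.2843  0.0367]
wrist rim 5925 ((527.6792602539062, -326.2399597167969), (124.81085968017578, 296.60968017578125), 86.03388214111328)
```

View pics/wristt5.png

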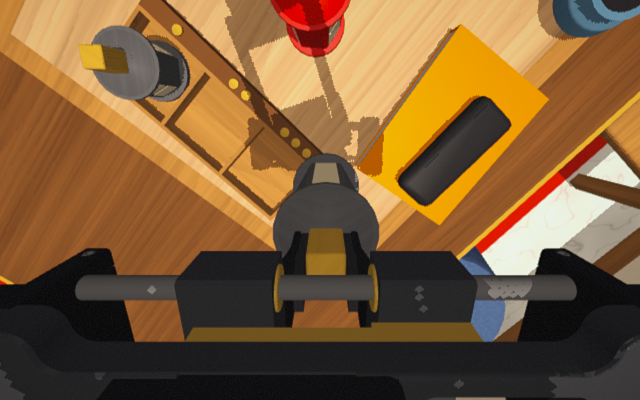

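Tray fit unchanged: pocket 3 at (0.6238, -0.3442). Shift and lower.

Request:
{"op": "move_arm", "data": {"moves": [{"hand": 0, "x": 0, "y": -0.4, "z": 0, "wx": 0, "wy": 0, "wz": 0}, {"hand": 0, "x": 0, "y": -0.7, "z": 0, "wx": 0, "wy": 0, "wz": 0}, {"hand": 0, "x": -0.07, "y": -0.8, "z": 0, "wx": 0, "wy": 0, "wz": 0}, {"hand": 0, "x": 0, "y": -0.7, "z": 0, "wx": 0, "wy": 0, "wz": 0}, {"hand": 0, "x": 0, "y": -0.47, "z": 0, "wx": 0, "wy": 0, "wz": 0}, {"hand": 0, "x": 0, "y": -0.2, "z": 0, "wx": 0, "wy": 0, "wz": 0}, {"hand": 0, "x": 0, "y": 0, "z": 0.4, "wx": 0, "wy": 0, "wz": 0}, {"hand": 0, "x": 0, "y": 0, "z": 0.7, "wx": 0, "wy": 0, "wz": 0}, {"hand": 0, "x": 0, "y": 0, "z": 0.7, "wx": 0, "wy": 0, "wz": 0}, {"hand": 0, "x": 0, "y": 0, "z": 0.4, "wx": 0, "wy": 0, "wz": 0}, {"hand": 0, "x": 0, "y": 0, "z": 0, "wx": 0, "wy": 0, "wz": 0}, {"hand": 0, "x": 0, "y": 0, "z": 0, "wx": 0, "wy": 0, "wz": 0}]}}

```text
time_s: 59.8
position: [0.6247, -0.3434, 0.203]
tcp_rot: [[-0.645, 0.764, 0.0], [0.764, 0.645, -0.0], [-0.0, 0.0, -1.0]]
force: [-0.3, -0.0, -2.8]
opening: 0.252
```

```bash
python3 go.py .6238 -.3442 .1581 130;python3 - <<'E'
from h import *
c=cap("wrist","wt6")
E
```

```text
pos [ 0.6247 -0.3434  0.203 ] phi 130.16 tilt [ 3.e-04 -0.e+00 -1.e+00] j [-37.8  38.4  69.2   0.   72.5 -77.9] F [-0.3 -0.  -2.8] M [ 0.05 -0.06  0.01] open 21.9
units [-0.003 -0.049  1.795] wz 0.16 j6 goal -77.85209578104511
```

View pics/wt6.png

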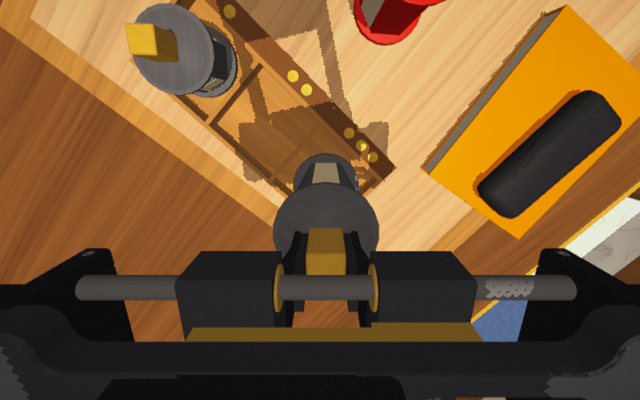

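Request:
{"op": "move_arm", "data": {"moves": [{"hand": 0, "x": 0, "y": -0.05, "z": 0.4, "wx": 0, "wy": 0, "wz": 0}, {"hand": 0, "x": 0, "y": 0, "z": 0.5, "wx": 0, "wy": 0, "wz": 0}, {"hand": 0, "x": 0, "y": 0, "z": 0.4, "wx": 0, "wy": 0, "wz": 0}, {"hand": 0, "x": 0, "y": 0, "z": 0.3, "wx": 0, "wy": 0, "wz": 0}, {"hand": 0, "x": 0, "y": 0, "z": 0.12, "wx": 0, "wy": 0, "wz": 0}, {"hand": 0, "x": 0, "y": 0, "z": 0.08, "wx": 0, "wy": 0, "wz": 0}, {"hand": 0, "x": 0, "y": 0, "z": 0, "wx": 0, "wy": 0, "wz": 0}, {"hand": 0, "x": 0, "y": 0, "z": 0, "wx": 0, "wy": 0, "wz": 0}]}}

```text
time_s: 60.65
position: [0.6235, -0.3446, 0.1584]
tcp_rot: [[-0.645, 0.765, 0.001], [0.765, 0.645, -0.001], [-0.001, 0.0, -1.0]]
force: [-0.1, -1.0, -3.6]
opening: 0.253
```

Request:
{"op": "move_arm", "data": {"moves": [{"hand": 0, "x": 0, "y": 0, "z": 0.05, "wx": 0, "wy": 0, "wz": 0}, {"hand": 0, "x": 0, "y": 0, "z": 0, "wx": 0, "wy": 0, "wz": 0}, {"hand": 0, "x": 0, "y": 0, "z": 0, "wx": 0, "wy": 0, "wz": 0}]}}

```text
time_s: 60.95
position: [0.6237, -0.3447, 0.158]
tcp_rot: [[-0.645, 0.765, 0.001], [0.765, 0.645, -0.001], [-0.002, 0.0, -1.0]]
force: [-1.4, 1.8, 2.9]
opening: 0.249
```

Contact with the floor (the force changed sign). Release and rise.

Request:
{"op": "move_arm", "data": {"moves": [{"hand": 55, "x": 0, "y": 0, "z": 0, "wx": 0, "wy": 0, "wz": 0}, {"hand": 55, "x": 0, "y": 0, "z": 0, "wx": 0, "wy": 0, "wz": 0}, {"hand": 55, "x": 0, "y": 0, "z": 0, "wx": 0, "wy": 0, "wz": 0}, {"hand": 55, "x": 0, "y": 0, "z": 0, "wx": 0, "wy": 0, "wz": 0}, {"hand": 55, "x": 0, "y": 0, "z": 0, "wx": 0, "wy": 0, "wz": 0}, {"hand": 55, "x": 0, "y": 0, "z": -0.4, "wx": 0, "wy": 0, "wz": 0}, {"hand": 55, "x": 0, "y": 0, "z": -0.8, "wx": 0, "wy": 0, "wz": 0}, {"hand": 55, "x": 0, "y": 0, "z": -1, "wx": 0, "wy": 0, "wz": 0}, {"hand": 55, "x": 0, "y": 0, "z": -1, "wx": 0, "wy": 0, "wz": 0}, {"hand": 55, "x": 0, "y": 0, "z": -1, "wx": 0, "wy": 0, "wz": 0}, {"hand": 55, "x": 0, "y": 0, "z": -1, "wx": 0, "wy": 0, "wz": 0}, {"hand": 55, "x": 0, "y": 0, "z": -0.5, "wx": 0, "wy": 0, "wz": 0}, {"hand": 55, "x": 0, "y": 0, "z": 0, "wx": 0, "wy": 0, "wz": 0}, {"hand": 55, "x": 0, "y": 0, "z": 0, "wx": 0, "wy": 0, "wz": 0}, {"hand": 55, "x": 0, "y": 0, "z": 0, "wx": 0, "wy": 0, "wz": 0}]}}

```text
time_s: 62.45
position: [0.6224, -0.3438, 0.2973]
tcp_rot: [[-0.644, 0.765, -0.003], [0.765, 0.644, 0.002], [0.004, -0.001, -1.0]]
force: [0.0, 0.4, -1.1]
opening: 0.633
```

```bash
python3 go.py .6238 -.3442 .1581 130;python3 m2.py | grep -E "knobtop"
python3 - <<'E'
from h import *
for n in("wrist","scene","side"):
    c=cap(n,n+"f");w=cloud(c);hs=cv2.cvtColor(c["image"],cv2.COLOR_RGB2HSV).astype(int)
    for z,p in((.127,(.43,-.33)),(.187,(.624,-.344))):
        m=(hs[...,0]>10)&(hs[...,0]<35)&(hs[...,1]>90)&(abs(w[...,2]-z)<.006)&(np.hypot(w[...,0]-p[0],w[...,1]-p[1])<.06)
        q=w[m];print(n,m.sum(),np.median(q,0).round(4) if len(q) else None)
E
```

```text
pos [ 0.6224 -0.3438  0.2973] phi 130.13 tilt [-0.0029  0.0022 -1.    ] j [-37.9  33.9  62.9  -0.   83.4 -78. ] F [ 0.   0.4 -1.1] M [ 0.04 -0.05 -0.02] open 55.1
units [-0.068  0.035  5.568] wz 0.13 j6 goal -77.85209578104511
scene knobtop 80 medz 0.0919 rect [514.9 345.1] [17.7 55. ] 5.7 cloud [511.5 346.3] [17.  52.8] 11.08
side knobtop 115 medz 0.0901 rect [512.7 357.6] [16.1 51.9] 9.65 cloud [513.7 355.2] [15.8 48.3] 8.74
wrist 485 [ 0.4322 -0.3297  0.1276]
wrist 445 [ 0.6234 -0.3435  0.1877]
scene 12 [ 0.4228 -0.3274  0.1285]
scene 124 [ 0.6245 -0.3458  0.1879]
side 37 [ 0.4308 -0.3252  0.1242]
side 33 [ 0.6226 -0.338   0.1849]
```

View pics/scenef.png

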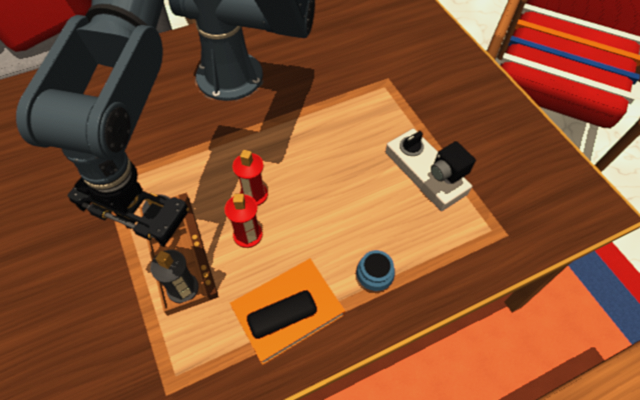

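View pics/wristf.png

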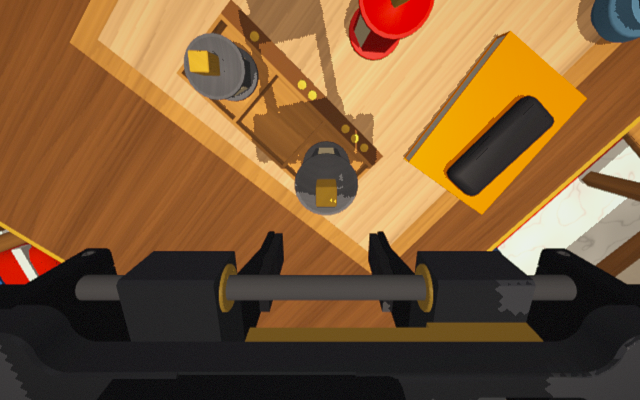

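Both lanterns stand upright in their pockets, pocket 2 is empty, the bystanders are in place and the gripper is clear. Handing in.

```bash
python3 -c "
from rig import order
print(order.hand_in())"
```

```text
the job is handed in; nothing more can be done
None
```

The job is handed in at about 63 s of the 210 s allowed; it reported no verdict.

**What I did:**
- **Knob:** I turned it clockwise until the wrist moment jumped from 0.13 to 1.26 N m, which I took as the stop. I held it there for about half a second and let go; it sprang back to rest.
- **Lanterns:** Only the small and tall ones were there. I saw no medium lantern in any view.
- **Photos:** Each was shown with its one-, two- and three-pane side in turn, about 11 cm from the lens and at lens height. Each side was held still for over a second, and I checked it in the side view.
- **Tray:** The small lantern stands in the one-stud pocket and the tall one in the three-stud pocket. The two-stud pocket is empty.

**Last checks:** By the wrist camera the stems are within about 2 mm of the pocket centres, at (0.432, -0.330) and (0.623, -0.344). The tops read 0.128 and 0.188 m, so both lanterns are upright on the pocket floors. The book, glasses case, blue pot and red lanterns are where they were, and the gripper was clear of everything.

**What disagreed:**
- The scene and side cameras differed by 8–10 mm in y. I used the wrist camera, which lay midway between them.
- The fingers first wedged on the knob bar diagonally instead of squaring up. The grip held, and I turned the knob that way.
- For the tall lantern's third side I had to turn back 240° because of the last joint's range. That swept the one-pane side past the lens without stopping.

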